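# Put the specimen pots away in the order of their slides

## Task

The smears are made. Move the four specimen pots from the white preparation rack into the compartments of the empty blue rack, in the same order that they and their slides have in the white rack, the first place being the one at the yellow end of each rack, so that every specimen can be found again from its slide. Set each pot down upright and fully home in its compartment, and do not tip or drop any.

Things in the scene. Friction and masses are not known exactly. Their poses are not given: they have to be found in the camera images.
- prep_rack: white preparation rack, fixed, 140 x 220 mm. Origin: centre of underside; +y along the row to its yellow end, +x from slides to pots. Base top z = 6 mm. Four open compartments, 54 (x) by 49 mm (y) inside, walls and dividers 4 mm thick up to z = 24 mm, centred at x = +39, y = +79.5, +26.5, -26.5, -79.5 mm: first to fourth from the yellow end. Slides lie before them. End plates 32 mm high.
- keep_rack: blue rack, fixed, empty, 62 x 220 mm. Origin: centre of underside; +y along the row to its yellow end. Base top z = 6 mm, where seated pots stand. Four open compartments, 54 (x) by 49 mm (y) inside, walls and dividers 4 mm thick up to z = 24 mm, centred at x = 0, y = +79.5, +26.5, -26.5, -79.5 mm: first to fourth from the yellow end. End plates 32 mm high.
- pot_red: red-lidded screw-cap specimen pot, loose, 58 mm high; clear round body 42 mm across, red lid 46 mm across over the top 12 mm. Origin: centre of its underside; z up. Starts in a compartment of the white rack behind its slide; about 50 g. Grip it from above by its top 25 mm, fingers before and behind the row (53 mm from pot to pot).
- pot_blue: blue-lidded screw-cap specimen pot, loose, 58 mm high; clear round body 42 mm across, blue lid 46 mm across over the top 12 mm. Origin: centre of its underside; z up. Starts in a compartment of the white rack behind its slide; about 50 g. Grip it from above by its top 25 mm, fingers before and behind the row (53 mm from pot to pot).
- pot_white: white-lidded screw-cap specimen pot, loose, 58 mm high; clear round body 42 mm across, white lid 46 mm across over the top 12 mm. Origin: centre of its underside; z up. Starts in a compartment of the white rack behind its slide; about 50 g. Grip it from above by its top 25 mm, fingers before and behind the row (53 mm from pot to pot).
- pot_purple: purple-lidded pot, loose, straight round body about 31 mm across and 57 mm high, tinted contents. Origin: centre of its underside; z up. Starts in a compartment of the white rack behind its slide; about 50 g. Grip it from above by its top 25 mm, fingers before and behind the row (53 mm from pot to pot).
- slide_red: microscope slide 76 x 26 x 1.5 mm with a dried smear and a red writing end, made from the red-lidded pot; lies flat, fixed, on the white rack's base plate, its long side along the rack's x, 70 mm before the middle of the pot's compartment and at the same y. Origin: centre of its underside. The red end points away from the pots.
- slide_blue: microscope slide 76 x 26 x 1.5 mm with a dried smear and a blue writing end, made from the blue-lidded pot; lies flat, fixed, on the white rack's base plate, its long side along the rack's x, 70 mm before the middle of the pot's compartment and at the same y. Origin: centre of its underside. The blue end points away from the pots.
- slide_white: microscope slide 76 x 26 x 1.5 mm with a dried smear and a white writing end, made from the white-lidded pot; lies flat, fixed, on the white rack's base plate, its long side along the rack's x, 70 mm before the middle of the pot's compartment and at the same y. Origin: centre of its underside. The white end points away from the pots.
- slide_purple: microscope slide 76 x 26 x 1.5 mm with a dried smear and a purple writing end, made from the purple-lidded pot; lies flat, fixed, on the white rack's base plate, its long side along the rack's x, 70 mm before the middle of the pot's compartment and at the same y. Origin: centre of its underside. The purple end points away from the pots.
There are look-alikes about, which are no part of the job. Several things have the shape of the pot_blue; the one meant has the colours described above.

How it is judged (in metres and radians):
At the end, for the whole second after the job is handed in: Each pot stands in the blue rack in the same place from the yellow end as its slide has in the white rack: within 15 mm of the compartment's centre along and across the row, on the base plate (underside under 11 mm above the rack's underside), upright within 0.12 rad, at rest (((y of slide_red in the frame of prep_rack between 0.0645 and 0.0945 m and y of pot_red in the frame of keep_rack between 0.0645 and 0.0945 m) or (y of slide_red in the frame of prep_rack between 0.0115 and 0.0415 m and y of pot_red in the frame of keep_rack between 0.0115 and 0.0415 m) or (y of slide_red in the frame of prep_rack between -0.0415 and -0.0115 m and y of pot_red in the frame of keep_rack between -0.0415 and -0.0115 m) or (y of slide_red in the frame of prep_rack between -0.0945 and -0.0645 m and y of pot_red in the frame of keep_rack between -0.0945 and -0.0645 m)) and x of pot_red in the frame of keep_rack between -0.015 and 0.015 m and z of each of pot_red, pot_blue, pot_white, pot_purple in the frame of keep_rack below 0.011 m and angle between each of pot_red, pot_blue, pot_white, pot_purple's own z axis and vertical below 0.12 rad and linear speed of each of pot_red, pot_blue, pot_white, pot_purple below 0.02 m/s and ((y of slide_blue in the frame of prep_rack between 0.0645 and 0.0945 m and y of pot_blue in the frame of keep_rack between 0.0645 and 0.0945 m) or (y of slide_blue in the frame of prep_rack between 0.0115 and 0.0415 m and y of pot_blue in the frame of keep_rack between 0.0115 and 0.0415 m) or (y of slide_blue in the frame of prep_rack between -0.0415 and -0.0115 m and y of pot_blue in the frame of keep_rack between -0.0415 and -0.0115 m) or (y of slide_blue in the frame of prep_rack between -0.0945 and -0.0645 m and y of pot_blue in the frame of keep_rack between -0.0945 and -0.0645 m)) and x of pot_blue in the frame of keep_rack between -0.015 and 0.015 m and ((y of slide_white in the frame of prep_rack between 0.0645 and 0.0945 m and y of pot_white in the frame of keep_rack between 0.0645 and 0.0945 m) or (y of slide_white in the frame of prep_rack between 0.0115 and 0.0415 m and y of pot_white in the frame of keep_rack between 0.0115 and 0.0415 m) or (y of slide_white in the frame of prep_rack between -0.0415 and -0.0115 m and y of pot_white in the frame of keep_rack between -0.0415 and -0.0115 m) or (y of slide_white in the frame of prep_rack between -0.0945 and -0.0645 m and y of pot_white in the frame of keep_rack between -0.0945 and -0.0645 m)) and x of pot_white in the frame of keep_rack between -0.015 and 0.015 m and ((y of slide_purple in the frame of prep_rack between 0.0645 and 0.0945 m and y of pot_purple in the frame of keep_rack between 0.0645 and 0.0945 m) or (y of slide_purple in the frame of prep_rack between 0.0115 and 0.0415 m and y of pot_purple in the frame of keep_rack between 0.0115 and 0.0415 m) or (y of slide_purple in the frame of prep_rack between -0.0415 and -0.0115 m and y of pot_purple in the frame of keep_rack between -0.0415 and -0.0115 m) or (y of slide_purple in the frame of prep_rack between -0.0945 and -0.0645 m and y of pot_purple in the frame of keep_rack between -0.0945 and -0.0645 m)) and x of pot_purple in the frame of keep_rack between -0.015 and 0.015 m); the robot touches nothing.
It fails at once if a pot is tipped by more than 0.7 rad (angle between any of pot_red, pot_blue, pot_white, pot_purple's own z axis and vertical above 0.7 rad).
It fails at once if a pot is dropped: it falls, touched by nothing, with its underside more than 4 cm above the desk ((height (world z) of pot_red above 0.04 m and contact force between pot_red and anything else below 0.001 N and linear speed of pot_red above 0.25 m/s) or (height (world z) of pot_blue above 0.04 m and contact force between pot_blue and anything else below 0.001 N and linear speed of pot_blue above 0.25 m/s) or (height (world z) of pot_white above 0.04 m and contact force between pot_white and anything else below 0.001 N and linear speed of pot_white above 0.25 m/s) or (height (world z) of pot_purple above 0.04 m and contact force between pot_purple and anything else below 0.001 N and linear speed of pot_purple above 0.25 m/s)).
It also fails if it takes over 102 s, if anything falls off the work surface, if the arm or the gripper's body presses on something with over 40 N, if the wrist force passes 120 N, or if a joint passes its speed limit or range.

## Robot

A 6-joint arm with a two-finger parallel gripper is mounted at the origin on a cart in front of the work surface, level with it; the furniture and walls round the work are solid. World frame = base frame: x ahead of the robot, y to its left, z up, the work surface at z = 0. Lengths are in mm, angles in degrees, forces in N, time in s.
With the tool pointing down it reaches from about 350 to 850 mm from the base axis. Payload 8.1 kg.
Tool frame: the origin (TCP) lies at the very end of the fingers, on their centre line; the grasp point (between the pads) lies 19 mm behind it (r.grasp_offset is the distance from the TCP to the grasp point, in mm); z points along the fingers, y is the line along which they close (so a half turn about z gives the same grasp; the last joint's range is limited). The gripper opens to 85 mm and grips with 20 to 120 N. Pads are 22 mm wide; open, the fingers measure 114 mm over their backs; the gripper's body (76 mm by 85 mm) begins 54 mm behind the grasp point. The pads swing forward as they close: fully open they stand 13 mm farther back than shut.
Start: joints at [-68.205, 7.471, 85.268, -0, 87.261, -4.893], TCP at [269.502, -536.073, 231.292] pointing down, gripper open.
Joint ranges: [-169.43, 169.43], [-51.17, 129.36], [1.28, 143.12], [-76.62, 256.62], [0, 156.53], [-152.29, 152.29]. Speed limits (degrees/s): [136.94, 136.94, 159.86, 180, 180, 180].

## Interface

Orientations are given as [roll, pitch, yaw] about the fixed x, y, z axes, in that order (R = Rz(yaw) Ry(pitch) Rx(roll)).
In Python, from bench import r gives the robot as it stands.
- The arm moves only by the tool carry_out, never from a script. Its argument "commands" is a list of rows, each an object with "jaw": the finger opening in m, from 0 to 0.0854; "translation": the shift along the tool's x, y, z in m, a list of three; "spin": the turn about the tool's z in rad. A call has exactly 8 rows; each row shifts and turns the commanded pose from where the row before left it, along the tool's axes as they then stand; what a row does not reach is not made up. A row lasts 1/12 s, in which the tool goes at most 41.7 mm and 7.16 degrees, less where a joint would pass 70% of its speed; a pose out of reach is approached as far as the arm can. A call is refused whole if a number of a shift passes 0.0417 or a number of a turn 0.125, either way. A call with a gripper value outside its range is refused whole. The fingers move at their own pace and stop on an object; "squeeze" is the grip in N (left out, the last holds). Time passes only in rows, so rows that do not move let the fingers close, or fill a call up. It gives the time, the measured TCP pose, the force, the opening and the grip force at its end, in the units of the state.
- r.sense(): the state, without advancing time (a new reading comes with each control period).
- r.snapshot(name): name is "side" or "top"; returns a dict with "pixels" (400x640x3 uint8, blue, green, red), "K" (3x3 intrinsics, pixels), "extrinsics" (4x4, takes a point from camera to world coordinates). Camera axes: x right, y down, z forward; pixel columns grow to the right and rows downward; lengths in mm; the calibration is good to about 2 mm. A picture is of the moment at which its call begins. There is no depth.
- r.hand_in(): hands the job in; it is judged then, once.
Trained networks look in a picture, given as the dict that the camera call returned (one of the last four; its "shot" number tells which), for a name from the list of things; names that differ only in an ending like _2 or _b are one class to them, and where a whole thing is asked for, a point or a joint stands for the part that bears it (a point fixed in the world has none). Each returns a list of dicts, best first, with "score" (0 to 1); they miss things now and then, are a little off and sometimes report something else, mostly with a low value. They report only what shows in the picture. A call takes as long as a camera call. They do not tell look-alikes from the thing itself.
- r.spot_in(picture, target): "xy" ([column, row] in pixels, amid what is visible of it).
- r.regions_of(picture, target): "pixels" (400x640 bool, what is visible of it) and "xy" ([column, row] in pixels, amid what is visible of it).
- r.landmark_of(picture, target): "xy" ([column, row] in pixels: a listed point, or the origin of a listed thing).
The state is a dict: "time": time; "joint_pos": joint angles; "qd": joint speeds; "joint_efforts": joint torques, N m; "tool_pos": TCP position; "tcp_rot": TCP orientation; "ft_force": force on the tool from outside, world axes, zero at the start; "wrist_torque": the same for the moment, N m; "finger_gap": finger opening in mm; "grip_force": force on a finger pad.
Only numpy, scipy, OpenCV 4.12 (cv2) and the standard library are available. Lean on these libraries where they do the work, as an engineer would, in place of code of your own. Each camera call takes 0.05 s, during which the arm holds its last target. There are 200 camera calls.

## Working session

There is one attempt and no reset: what is moved stays moved. The work goes in short steps, Python scripts to look and compute and a tool call to move; the robot and the scene stay as the last step left them, time stands still between calls to the robot, and variables do not carry over. Pictures are saved under pics/ and viewed, at most 14 in all, crops included, and the job is handed in when it is done.

Besides the shell and the picture viewer there is one more tool, called after "Request:" as a command line: name --argument value ..., lists and objects as JSON in quotes. carry_out: Moves the arm, as the interface text tells. Its arguments: {"type":"object","properties":{"commands":{"type":"array","items":{"type":"object","properties":{"jaw":{"type":"number"},"translation":{"type":"array","items":{"type":"number"}},"spin":{"type":"number"}}}},"squeeze":{"type":"number"}},"required":["commands"]}

```bash
mkdir -p pics
python3 - <<'E'
from bench import r
import cv2,pickle
s=r.sense();print(s['time'],s['tool_pos'],s['tcp_rot'],s['finger_gap'])
for n in("side","top"):
    p=r.snapshot(n);cv2.imwrite(f"pics/{n}0.png",p["pixels"]);pickle.dump(p,open(f"{n}0.pkl","wb"));print(n,p["K"].tolist(),p["extrinsics"].round(3).tolist() if hasattr(p["extrinsics"],'round') else p["extrinsics"])
    for t in("prep_rack","keep_rack","pot_red","pot_blue","pot_white","pot_purple","slide_red","slide_blue","slide_white","slide_purple"):
        print(t,[( [round(float(v),1) for v in d["xy"]],round(d["score"],2)) for d in r.landmark_of(p,t)][:4])
E
```

```text
0.0 [ 269.32209454 -535.52647178  230.22909746] [-1.79892778e+02 -8.74116616e-03  2.66927667e+01] 85.38017671903873
side [[413.5997944131725, 0.0, 322.027406070963], [0.0, 413.5997944131725, 202.006195577947], [0.0, 0.0, 1.0]] [[0.783, 0.517, -0.348, 884.764], [0.623, -0.657, 0.425, -320.407], [-0.009, -0.549, -0.836, 775.835], [0.0, 0.0, 0.0, 1.0]]
prep_rack [([293.8, 171.8], 0.56)]
keep_rack [([262.7, 255.4], 0.88)]
pot_red [([315.5, 165.6], 0.55), ([323.3, 155.6], 0.24)]
pot_blue [([305.0, 182.6], 0.86), ([315.8, 311.0], 0.58)]
pot_white [([325.1, 154.9], 0.64)]
pot_purple [([297.7, 204.0], 0.87)]
slide_red [([286.0, 159.4], 0.56)]
slide_blue [([280.2, 174.2], 0.63)]
slide_white [([294.5, 145.7], 0.6)]
slide_purple [([263.3, 191.9], 0.87)]
top [[420.6683972823487, 0.0, 318.94237899566946], [0.0, 420.6683972823487, 203.3953287809208], [0.0, 0.0, 1.0]] [[0.008, -0.998, 0.056, 528.148], [-1.0, -0.009, -0.018, 68.827], [0.019, -0.055, -0.998, 877.656], [0.0, 0.0, 0.0, 1.0]]
prep_rack [([296.4, 263.5], 0.85)]
keep_rack [([392.0, 218.3], 0.85)]
pot_red [([274.1, 247.1], 0.72)]
pot_blue [([301.3, 239.3], 0.57), ([401.1, 142.3], 0.53)]
pot_white [([256.2, 253.2], 0.75), ([286.8, 281.2], 0.57), ([309.1, 269.2], 0.31), ([392.2, 220.9], 0.2)]
pot_purple [([328.7, 226.5], 0.75)]
slide_red [([288.4, 279.4], 0.97), ([299.9, 241.2], 0.64), ([275.4, 247.1], 0.2)]
slide_blue [([313.7, 266.9], 0.69), ([252.3, 254.7], 0.26)]
slide_white [([264.9, 287.2], 0.58)]
slide_purple [([336.4, 262.8], 0.97)]
```

View pics/top0.png

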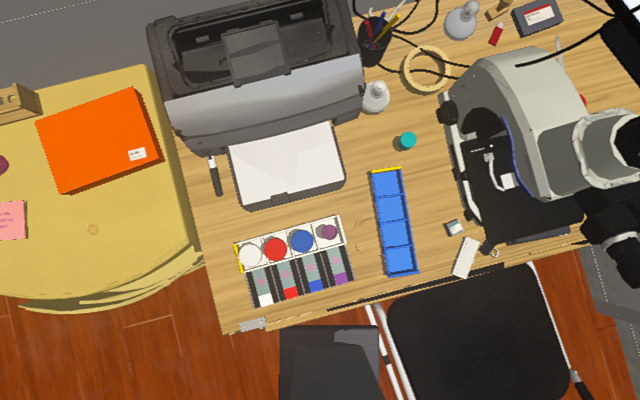

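View pics/side0.png

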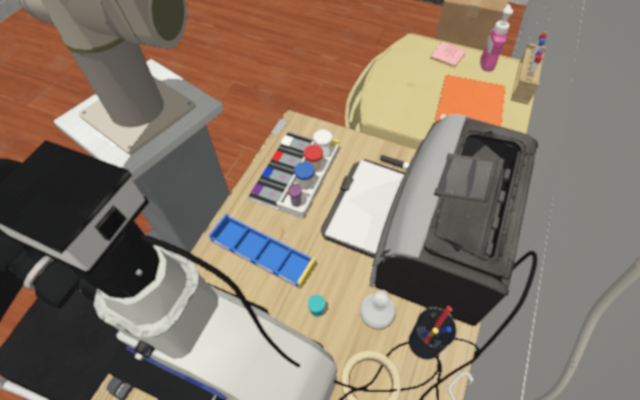

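Run:
```python
import cv2
a=cv2.imread("pics/top0.png")[180:310,220:440];cv2.imwrite("pics/top0c.png",cv2.resize(a,None,fx=3.6,fy=3.6,interpolation=cv2.INTER_CUBIC))
a=cv2.imread("pics/side0.png")[110:340,190:400];cv2.imwrite("pics/side0c.png",cv2.resize(a,None,fx=2.6,fy=2.6,interpolation=cv2.INTER_CUBIC))
```

```text
(no output)
```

View pics/top0c.png

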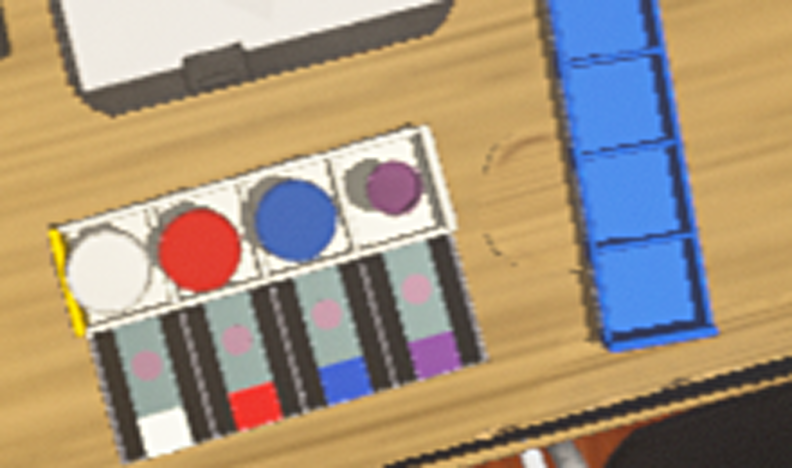

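View pics/side0c.png

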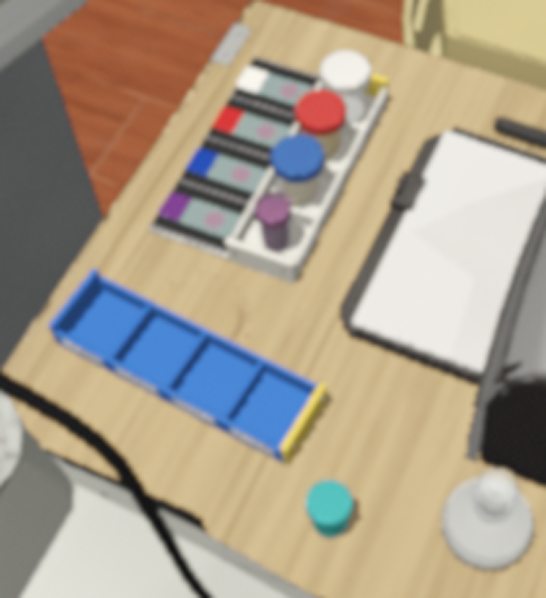

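The top view shows the order from the yellow end as white (250,255), red (276,249), blue (301,241), purple (329,231). The slides agree, and the blue rack's yellow end is at (386,170). The look-alikes for pot_blue are the teal pot, at (406,140) in top and (317,304) in side. The true pot_blue, with its deep blue lid, is in the white rack at top (301,241) and side (305,171). The close crops confirm this.

```bash
cat > m.py <<'E'
import numpy as np,cv2,pickle
from scipy.optimize import least_squares,minimize
def proj(p,X):
    E=np.linalg.inv(np.array(p["extrinsics"]));c=np.atleast_2d(X)@E[:3,:3].T+E[:3,3];u=c@np.array(p["K"]).T
    return u[:,:2]/u[:,2:]
def tri(ps,us):
    return least_squares(lambda X:np.concatenate([(proj(p,X)[0]-u) for p,u in zip(ps,us)]),[420,100,50])
def lidmask(p,c,win):
    h=cv2.cvtColor(p["pixels"],cv2.COLOR_BGR2HSV).astype(int);H,S,V=h[...,0],h[...,1],h[...,2]
    m={'red':((H<8)|(H>172))&(S>150),'blue':(abs(H-112)<9)&(S>120),'purple':(abs(H-153)<14)&(S>60)}[c]
    w=np.zeros(m.shape,np.uint8);w[win[1]:win[3],win[0]:win[2]]=1
    m=(m&(w>0)).astype(np.uint8)
    n,l,s,_=cv2.connectedComponentsWithStats(m);return l==1+np.argmax(s[1:,4])
def box(x,y,a,lx,ly,z0,z1,oy=0):
    c,s=np.cos(a),np.sin(a)
    P=np.array([[i*lx/2,oy+j*ly/2,z] for i in(-1,1) for j in(-1,1) for z in(z0,z1)])
    return np.c_[x+P[:,0]*c-P[:,1]*s,y+P[:,0]*s+P[:,1]*c,P[:,2]]
E
python3 - <<'E'
from m import *
t,s=[pickle.load(open(f"{n}0.pkl","rb")) for n in("top","side")]
for nm,tw,sw in(("red",(260,230,290,265),(300,140,325,165)),("blue",(287,225,315,258),(290,158,320,185)),("purple",(318,218,342,243),(285,180,305,208))):
    out=[]
    for p,w in((t,tw),(s,sw)):
        m=lidmask(p,nm,w);ys,xs=np.nonzero(m);out.append((xs,ys,m.sum()))
        x=[xs.min(),xs.max(),ys.min(),ys.max()]
        print(nm,x,m.sum(),round(xs.mean(),1),round(ys.mean(),1))
# blue rack mask fit by hull contour in both views
def bm(p,win):
    h=cv2.cvtColor(p["pixels"],cv2.COLOR_BGR2HSV);m=(cv2.inRange(h,(100,110,60),(120,255,255))|cv2.inRange(h,(22,150,150),(33,255,255)))
    w=np.zeros_like(m);w[win[1]:win[3],win[0]:win[2]]=255;m=cv2.morphologyEx(m&w,cv2.MORPH_CLOSE,np.ones((5,5)));
    n,l,st,_=cv2.connectedComponentsWithStats(m);m=(l==1+np.argmax(st[1:,4])).astype(np.uint8)
    return m
ms=[(t,bm(t,(360,160,425,285))),(s,bm(s,(200,205,325,290)))]
def fit(ms,f,x0):
    def cost(v):
        c=0
        for p,m in ms:
            q=np.zeros(m.shape,np.uint8);hull=np.zeros((400*4,640*4),np.uint8)
            for b in f(v):
                u=cv2.convexHull(((proj(p,b)+.5)*4*16).astype(np.int32).reshape(-1,1,2));cv2.fillConvexPoly(hull,u,255,shift=4)
            q=cv2.resize(hull,(640,400),interpolation=cv2.INTER_AREA)/255.
            c+=np.abs(q-m).sum()
        return c
    best=min((minimize(cost,np.array(x0)+d,method="Nelder-Mead",options=dict(initial_simplex=np.array(x0)+d+np.array([[0,0,0],[8,0,0],[0,8,0],[0,0,.06]]))) for d in([0,0,0],[5,-5,.03],[-5,5,-.03])),key=lambda o:o.fun)
    return best
kf=lambda v:[box(*v,62,220,0,24),box(*v,62,4,0,32,108),box(*v,62,4,0,32,-108)]
b=fit(ms,kf,[480,-95,.1]);print("keep",b.x[:2],np.degrees(b.x[2]),b.fun,[m.sum() for _,m in ms])
for q in ms: b1=fit([q],kf,b.x);print(b1.x[:2],np.degrees(b1.x[2]),b1.fun)
T=[269.5,-536,231];print(proj(t,T),proj(s,T),proj(s,[269.5,-536,400]))
E
```

```text
red [np.int64(264), np.int64(286), np.int64(238), np.int64(260)] 396 275.0 249.1
red [np.int64(304), np.int64(321), np.int64(146), np.int64(160)] 217 312.8 153.1
blue [np.int64(291), np.int64(312), np.int64(230), np.int64(251)] 372 301.8 240.8
blue [np.int64(294), np.int64(313), np.int64(163), np.int64(178)] 248 303.9 170.5
purple [np.int64(322), np.int64(336), np.int64(225), np.int64(238)] 166 328.9 231.6
purple [np.int64(289), np.int64(300), np.int64(186), np.int64(197)] 117 294.6 191.2
keep [ 541.57947711 -100.12290351] -80.52415641082845 942.7450980392157 [np.uint64(3295), np.uint64(2818)]
[ 541.57943403 -100.11741264] -80.52277281225896 258.9607843137255
[537.90700979 -99.36931415] -81.47020843755784 660.8156862745097
[[705.79045277 399.63265649]] [[-115.532617    290.07264292]] [[-258.58216106  230.6069349 ]]
```

```bash
cat > fit.py <<'E'
from m import *
t,s=[pickle.load(open(f"{n}0.pkl","rb")) for n in("top","side")]
def hullmask(p,b,k=8):
    im=np.zeros((400*k,640*k),np.uint8);u=cv2.convexHull(((proj(p,b)+.5)*k*16).astype(np.int32).reshape(-1,1,2));cv2.fillConvexPoly(im,u,255,shift=4)
    return cv2.resize(im,(640,400),interpolation=cv2.INTER_AREA)/255.
th=np.linspace(0,2*np.pi,40,endpoint=False)
def lid(x,y,zt,R,h): return np.vstack([np.c_[x+R*np.cos(th),y+R*np.sin(th),0*th+z] for z in(zt,zt-h)])
for nm,tw,sw,R,h in(("red",(260,230,290,265),(300,140,325,165),23,12),("blue",(287,225,315,258),(290,158,320,185),23,12),("purple",(318,218,342,243),(285,180,305,208),15.5,12)):
    a,b=lidmask(t,nm,tw),lidmask(s,nm,sw)
    ctr=[np.array(np.nonzero(k)[::-1]).mean(1) for k in(a,b)]
    T=tri((t,s),ctr);print(nm,"tri",T.x.round(1),"res",np.abs(T.fun).max().round(2))
    # height & position from silhouette fit
    c=lambda v:sum(np.abs(hullmask(p,lid(*v,R,h),4)-k).sum() for p,k in((t,a),(s,b)))
    x0=T.x+[0,0,4];o=minimize(c,x0,method="Nelder-Mead",options=dict(initial_simplex=x0+np.array([[0,0,0],[6,0,0],[0,6,0],[0,0,8]])));print("   sil",o.x.round(1),round(o.fun),a.sum(),b.sum())
T=tri((t,s),[(250,255),(322.7,137)]);print("white clicked",T.x.round(1),np.abs(T.fun).max().round(2))
E
python3 fit.py
python3 - <<'E'
from m import *
for n,(x0,y0,x1,y1),k in(("top",(225,160,425,315),4),("side",(195,115,355,300),3.2)):
    p=pickle.load(open(n+"0.pkl","rb"));im=cv2.resize(p["pixels"],None,fx=k,fy=k,interpolation=cv2.INTER_CUBIC)
    def draw(v,hx,hy,z,col,ox=0,oy=0):
        B=box(0,0,0,hx,hy,z,z)[[0,2,6,4]]+[ox,oy,0];c,s=np.cos(v[2]),np.sin(v[2])
        W=np.c_[v[0]+B[:,0]*c-B[:,1]*s,v[1]+B[:,0]*s+B[:,1]*c,B[:,2]]
        cv2.polylines(im,[((proj(p,W)+.5)*k).astype(np.int32)],True,col,1)
    K=(541.5,-100,np.radians(-80.5))
    draw(K,62,220,24,(0,0,255));draw(K,62,220,0,(0,255,0))
    for y in(79.5,26.5,-26.5,-79.5):draw(K,54,49,6,(255,255,255),0,y)
    c,s=np.cos(np.radians(16.5)),np.sin(np.radians(16.5))
    # prep origin guess from blue pot at local (39,-26.5)
    import subprocess
    u=proj(p,[0,0,0])
    cv2.imwrite(f"pics/ov_{n}.png",im[int(y0*k):int(y1*k),int(x0*k):int(x1*k)])
E
```

```text
red tri [484.1 139.   51.6] res 0.14
   sil [483.2 140.3  50.5] 161 396 217
blue tri [501.   87.   53.7] res 0.22
   sil [499.9  87.9  52.8] 171 372 248
purple tri [519.2  34.   49.9] res 0.24
   sil [518.2  34.2  49.4] 104 166 117
white clicked [473.2 187.3  55.9] 0.57
```

View pics/ov_top.png

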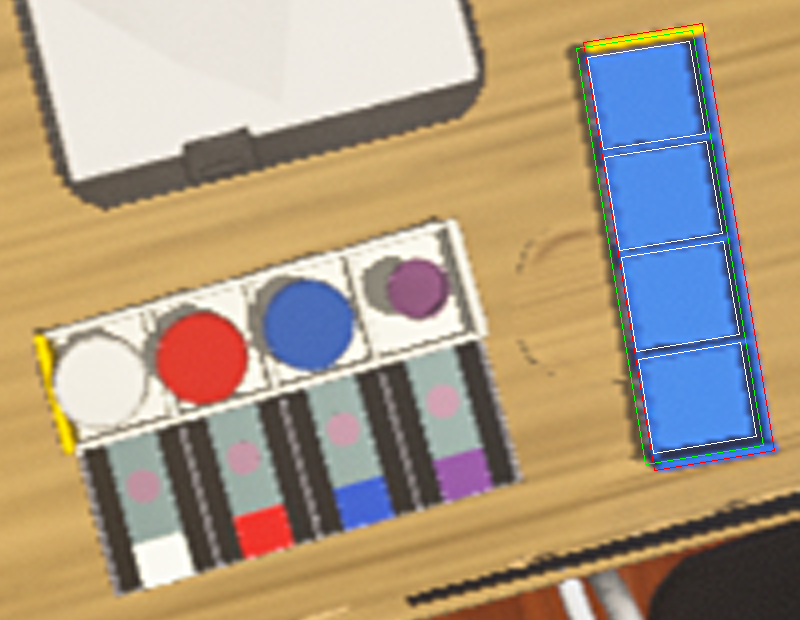

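View pics/ov_side.png

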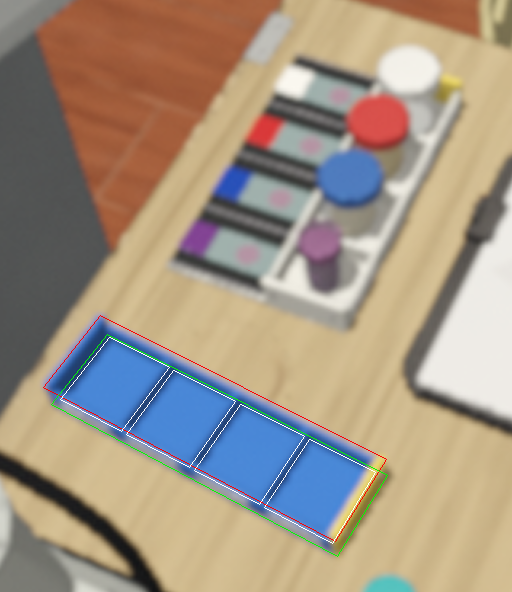

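```bash
cat >> m.py <<'E'
def unproj(p,u,z):
    E=np.array(p["extrinsics"]);d=E[:3,:3]@np.linalg.inv(np.array(p["K"]))@[u[0],u[1],1];k=(z-E[2,3])/d[2];return (E[:3,3]+k*d)[:2]
E
python3 - <<'E'
from m import *
t,s=[pickle.load(open(f"{n}0.pkl","rb")) for n in("top","side")]
pix=dict(white=(250,255),red=(275,249.1),blue=(301.8,240.8),purple=(328.9,231.6))
for n,u in pix.items():
    X=unproj(t,u,62);print(n,X.round(1),"side reproj",proj(s,[*X,60])[0].round(1))
c=lambda a:(a[0]/4+225-.5,a[1]/4+160-.5)
w=[unproj(t,c(a),24) for a in((75,448),(487,335),(455,220))];d=w[0]-w[1];print("front wall",np.array(w).round(1),np.linalg.norm(d),"prep yaw",np.degrees(np.arctan2(-d[0],d[1])))
a=np.arctan2(-d[0],d[1]);R=np.array([[np.cos(a),-np.sin(a)],[np.sin(a),np.cos(a)]])
o=(w[0]+w[1])/2-R@[10,0] # front wall outer at x=+8
for n,y in zip(pix,(79.5,26.5,-26.5,-79.5)):print(n,"compartment",(o+R@[39-0+0,y]).round(1),(R.T@(unproj(t,pix[n],62)-o)).round(1))
A=np.radians(-80.5);K=np.array([[np.cos(A),-np.sin(A)],[np.sin(A),np.cos(A)]])
for y in(79.5,26.5,-26.5,-79.5):print("keep",([541.5,-100]+K@[0,y]).round(1))
E
```

```text
white [472.9 185.8] side reproj [321.6 136.2]
red [484.6 137.9] side reproj [312.4 151.1]
blue [500.9  86.5] side reproj [303.3 168.8]
purple [519.   34.3] side reproj [294.1 188.4]
front wall [[437.3 204.2]
 [495.3  -2.7]
 [553.4  13.9]] 214.8363944563941 prep yaw 15.674004021842693
white compartment [472.8 185.1] [39.3 80.1]
red compartment [487.1 134.1] [37.6 30.9]
blue compartment [501.4  83.1] [ 39.4 -23.1]
purple compartment [515.7  32.1] [ 42.8 -78.3]
keep [619.9 -86.9]
keep [567.6 -95.6]
keep [ 515.4 -104.4]
keep [ 463.1 -113.1]
```

Request:
carry_out --commands '[{"spin": -0.125,"translation": [0,0,-0.006]},{"spin": -0.125,"translation": [0,0,-0.006]},{"spin": -0.125,"translation": [0,0,-0.006]},{"spin": -0.125,"translation": [0,0,-0.006]},{"spin": -0.125,"translation": [0,0,-0.006]},{"spin": -0.125,"translation": [0,0,-0.006]},{"spin": -0.125,"translation": [0,0,-0.006]},{"spin": -0.125,"translation": [0,0,-0.006]}]' --squeeze 30

```text
invalid input
```

Request:
carry_out --commands '[{"spin": -0.125,"translation": [0,0,0]},{"spin": -0.125,"translation": [0,0,0]},{"spin": -0.125,"translation": [0,0,0]},{"translation": [0.028,0.017,0]},{"translation": [0.028,0.017,0]},{"translation": [0.028,0.017,0]},{"translation": [0.028,0.017,0]},{"translation": [0.028,0.017,0]}]'

```text
invalid input
```

Request:
carry_out --commands '[{"jaw": 0.085,"spin": -0.125,"translation": [0,0,-0.006]},{"jaw": 0.085,"spin": -0.125,"translation": [0,0,-0.006]},{"jaw": 0.085,"spin": -0.125,"translation": [0,0,-0.006]},{"jaw": 0.085,"spin": -0.125,"translation": [0,0,-0.006]},{"jaw": 0.085,"spin": -0.125,"translation": [0,0,-0.006]},{"jaw": 0.085,"spin": -0.125,"translation": [0,0,-0.006]},{"jaw": 0.085,"spin": -0.125,"translation": [0,0,-0.006]},{"jaw": 0.085,"spin": -0.125,"translation": [0,0,-0.006]}]' --squeeze 30

```text
time: 1.77
tool_pos: [269.5, -536.1, 279.6]
tcp_rot: [180.0, 0.0, 84.3]
ft_force: [0.5, -0.0, -0.1]
finger_gap: 85.1
grip_force: 0.0
```

Request:
carry_out --commands '[{"jaw": 0.085,"spin": -0.125,"translation": [0,0,0]},{"jaw": 0.085,"spin": -0.125,"translation": [0,0,0]},{"jaw": 0.085,"spin": -0.123,"translation": [0,0,0]},{"jaw": 0.085,"spin": 0,"translation": [0.028,0.017,0]},{"jaw": 0.085,"spin": 0,"translation": [0.028,0.017,0]},{"jaw": 0.085,"spin": 0,"translation": [0.028,0.017,0]},{"jaw": 0.085,"spin": 0,"translation": [0.028,0.017,0]},{"jaw": 0.085,"spin": 0,"translation": [0.028,0.017,0]}]'

```text
time: 2.43
tool_pos: [314.5, -377.2, 279.2]
tcp_rot: [180.0, 0.0, 105.3]
ft_force: [0.5, 0.5, 0.9]
finger_gap: 85.3
grip_force: 0.0
```

Request:
carry_out --commands '[{"jaw": 0.085,"spin": 0,"translation": [0.028,0.017,0]},{"jaw": 0.085,"spin": 0,"translation": [0.028,0.017,0]},{"jaw": 0.085,"spin": 0,"translation": [0.028,0.017,0]},{"jaw": 0.085,"spin": 0,"translation": [0.028,0.017,0]},{"jaw": 0.085,"spin": 0,"translation": [0.028,0.017,0]},{"jaw": 0.085,"spin": 0,"translation": [0.028,0.017,0]},{"jaw": 0.085,"spin": 0,"translation": [0.028,0.017,0]},{"jaw": 0.085,"spin": 0,"translation": [0,0,0]}]'

```text
time: 3.1
tool_pos: [378.4, -153.6, 279.7]
tcp_rot: [179.9, -0.1, 105.6]
ft_force: [-0.9, -0.8, 0.0]
finger_gap: 84.9
grip_force: 0.0
```

Request:
carry_out --commands '[{"jaw": 0.07,"spin": 0,"translation": [0.0179,0.0232,0.018]},{"jaw": 0.07,"spin": 0,"translation": [0.0179,0.0232,0.018]},{"jaw": 0.07,"spin": 0,"translation": [0.0179,0.0232,0.018]},{"jaw": 0.07,"spin": 0,"translation": [0.0179,0.0232,0.018]},{"jaw": 0.07,"spin": 0,"translation": [0.0179,0.0232,0.018]},{"jaw": 0.07,"spin": 0,"translation": [0.0179,0.0232,0.018]},{"jaw": 0.07,"spin": 0,"translation": [0.0179,0.0232,0.018]},{"jaw": 0.07,"spin": 0,"translation": [0.0179,0.0232,0.018]}]'

```text
time: 3.77
tool_pos: [519.1, 30.2, 134.5]
tcp_rot: [180.0, 0.0, 105.4]
ft_force: [0.7, -0.4, 0.2]
finger_gap: 70.2
grip_force: 0.0
```

Request:
carry_out --commands '[{"jaw": 0.07,"spin": 0,"translation": [0,0,0.02]},{"jaw": 0.07,"spin": 0,"translation": [0,0,0.02]},{"jaw": 0.07,"spin": 0,"translation": [0,0,0.01]},{"jaw": 0.07,"spin": 0,"translation": [0,0,0]},{"jaw": 0.07,"spin": 0,"translation": [0,0,0]},{"jaw": 0.07,"spin": 0,"translation": [0,0,0]},{"jaw": 0.07,"spin": 0,"translation": [0,0,0]},{"jaw": 0.07,"spin": 0,"translation": [0,0,0]}]'

```text
time: 4.43
tool_pos: [519.4, 28.9, 86.9]
tcp_rot: [179.9, 0.0, 105.3]
ft_force: [0.4, -0.3, -0.3]
finger_gap: 69.5
grip_force: 0.0
```

```bash
cat > look.py <<'E'
import sys
from bench import r
from m import *
def go(n,tag,win,k,marks=()):
    p=r.snapshot(n);pickle.dump(p,open(f"{n}{tag}.pkl","wb"));a=p["pixels"][win[1]:win[3],win[0]:win[2]]
    a=cv2.resize(a,None,fx=k,fy=k,interpolation=cv2.INTER_CUBIC)
    for X in marks:
        u=(proj(p,X)[0]+.5-np.array(win[:2]))*k;cv2.drawMarker(a,tuple(int(v) for v in u),(0,255,0),cv2.MARKER_CROSS,10,1)
    return a
E
python3 - <<'E'
from look import *
s=r.sense();print(s['time'],s['tool_pos'].round(1),s['finger_gap'])
a=go("top",1,(240,150,430,280),2.1);b=go("side",1,(220,110,380,270),3.0,[s['tool_pos']])
h=max(a.shape[0],b.shape[0]);im=np.zeros((h,a.shape[1]+b.shape[1],3),np.uint8) if a.shape[1]+b.shape[1]<=800 else None
print(a.shape,b.shape)
cv2.imwrite("pics/l1.png",b)
E
```

```text
4.4333 [519.4  28.9  86.9] 69.50727505794752
(273, 399, 3) (480, 480, 3)
```

View pics/l1.png

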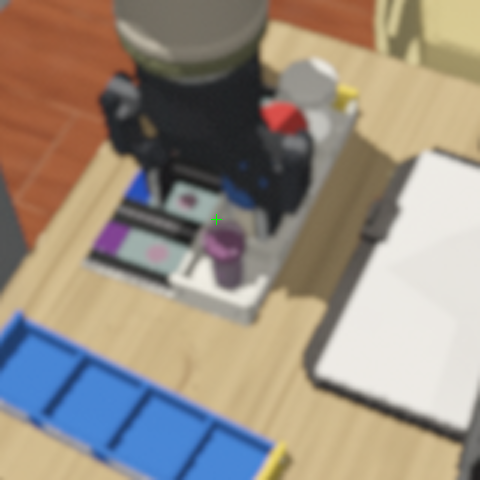

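Request:
carry_out --commands '[{"jaw": 0.07,"spin": 0,"translation": [0.0053,0.001,0]},{"jaw": 0.07,"spin": 0,"translation": [0,0,0.012]},{"jaw": 0.07,"spin": 0,"translation": [0,0,0.012]},{"jaw": 0.07,"spin": 0,"translation": [0,0,0.012]},{"jaw": 0.07,"spin": 0,"translation": [0,0,0.012]},{"jaw": 0.07,"spin": 0,"translation": [0,0,0.003]},{"jaw": 0.07,"spin": 0,"translation": [0,0,0]},{"jaw": 0.07,"spin": 0,"translation": [0,0,0]}]'

```text
time: 5.2
tool_pos: [517.5, 34.5, 33.7]
tcp_rot: [-179.9, -0.0, 105.4]
ft_force: [0.6, -0.0, 0.7]
finger_gap: 70.3
grip_force: 0.0
```

Run:
```python
from look import *
s=r.sense();print(s['time'],s['tool_pos'].round(1),s['ft_force'].round(1))
b=go("side",2,(220,110,380,270),3.0);a=go("top",2,(260,170,360,290),3.0)
im=np.zeros((480,780,3),np.uint8);im[:,:480]=b;im[:360,480:]=a
cv2.imwrite("pics/l2.png",im)
```

```text
5.2 [517.5  34.5  33.7] [ 0.6 -0.   0.7]
```

View pics/l2.png

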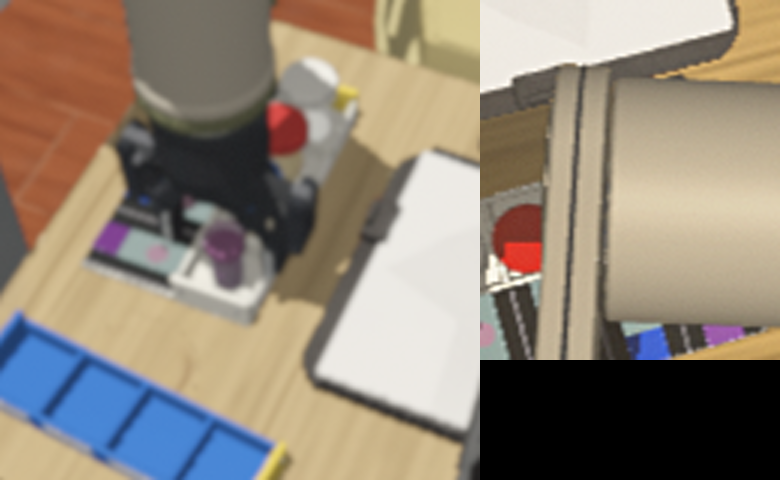

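Request:
carry_out --commands '[{"jaw": 0.05,"spin": 0,"translation": [0,0,0]},{"jaw": 0.04,"spin": 0,"translation": [0,0,0]},{"jaw": 0.03,"spin": 0,"translation": [0,0,0]},{"jaw": 0.02,"spin": 0,"translation": [0,0,0]},{"jaw": 0.02,"spin": 0,"translation": [0,0,0]},{"jaw": 0.02,"spin": 0,"translation": [0,0,0]},{"jaw": 0.02,"spin": 0,"translation": [0,0,0]},{"jaw": 0.02,"spin": 0,"translation": [0,0,0]}]'

```text
time: 5.97
tool_pos: [518.4, 34.6, 34.8]
tcp_rot: [179.9, 0.0, 105.4]
ft_force: [0.9, 0.3, 5.2]
finger_gap: 28.3
grip_force: 29.8
```

Request:
carry_out --commands '[{"jaw": 0.02,"spin": 0,"translation": [0,0,-0.004]},{"jaw": 0.02,"spin": 0,"translation": [0,0,-0.008]},{"jaw": 0.02,"spin": 0,"translation": [0,0,-0.012]},{"jaw": 0.02,"spin": 0,"translation": [0,0,-0.016]},{"jaw": 0.02,"spin": 0,"translation": [0,0,-0.02]},{"jaw": 0.02,"spin": 0,"translation": [0,0,-0.014]},{"jaw": 0.02,"spin": 0,"translation": [0,0,-0.006]},{"jaw": 0.02,"spin": 0,"translation": [0,0,0]}]'

```text
time: 6.63
tool_pos: [519.3, 34.5, 116.9]
tcp_rot: [179.8, 0.1, 105.4]
ft_force: [-0.3, 0.6, -0.7]
finger_gap: 28.5
grip_force: 29.6
```

Run:
```python
from look import *
s=r.sense();print(s['time'],s['tool_pos'].round(1),s['tcp_rot'].round(1),s['finger_gap'],s['grip_force'])
b=go("side",3,(250,90,350,220),5,[s['tool_pos'],s['tool_pos']+[0,0,19],s['tool_pos']+[0,0,33]])
cv2.imwrite("pics/l3.png",b[:600])
```

```text
6.6333 [519.3  34.5 116.9] [1.798e+02 1.000e-01 1.054e+02] 28.4854566642186 29.638124645571224
```

View pics/l3.png

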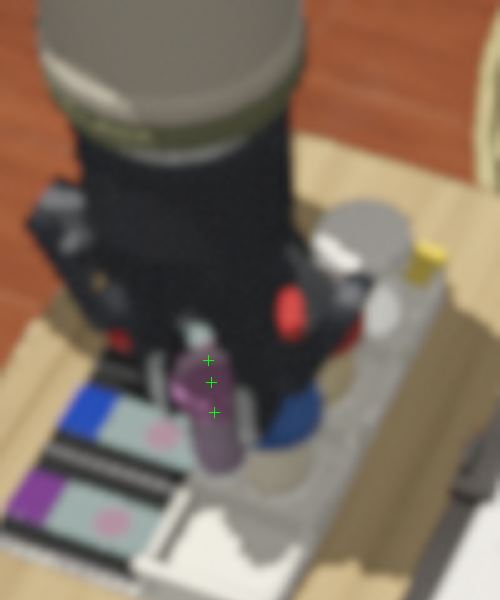

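Request:
carry_out --commands '[{"jaw": 0.02,"spin": 0,"translation": [-0.008,-0.006,0]},{"jaw": 0.02,"spin": 0,"translation": [-0.018,-0.013,0]},{"jaw": 0.02,"spin": 0.05,"translation": [-0.024,-0.018,0]},{"jaw": 0.02,"spin": 0,"translation": [-0.024,-0.017,0]},{"jaw": 0.02,"spin": 0,"translation": [-0.024,-0.017,0]},{"jaw": 0.02,"spin": 0,"translation": [-0.018,-0.013,0]},{"jaw": 0.02,"spin": 0,"translation": [-0.008,-0.006,0]},{"jaw": 0.02,"spin": 0.06,"translation": [0,0,0]}]'

```text
time: 7.35
tool_pos: [457.7, -109.1, 113.0]
tcp_rot: [-179.9, -0.0, 99.0]
ft_force: [-0.1, 0.2, 0.0]
finger_gap: 28.5
grip_force: 29.7
```

Request:
carry_out --commands '[{"jaw": 0.02,"spin": 0.12,"translation": [0,0,0]},{"jaw": 0.02,"spin": 0.12,"translation": [0,0,0]},{"jaw": 0.02,"spin": 0.12,"translation": [0,0,0]},{"jaw": 0.02,"spin": 0.12,"translation": [0,0,0]},{"jaw": 0.02,"spin": 0.12,"translation": [0,0,0]},{"jaw": 0.02,"spin": 0.12,"translation": [0,0,0]},{"jaw": 0.02,"spin": 0.12,"translation": [0,0,0]},{"jaw": 0.02,"spin": 0.12,"translation": [0,0,0]}]'

```text
time: 8.02
tool_pos: [458.8, -106.8, 113.1]
tcp_rot: [-179.9, 0.1, 43.7]
ft_force: [0.2, -0.2, -0.9]
finger_gap: 28.6
grip_force: 29.7
```

Request:
carry_out --commands '[{"jaw": 0.02,"spin": 0.12,"translation": [0,0,0]},{"jaw": 0.02,"spin": 0.12,"translation": [0,0,0]},{"jaw": 0.02,"spin": 0.12,"translation": [0,0,0]},{"jaw": 0.02,"spin": 0.12,"translation": [0,0,0]},{"jaw": 0.02,"spin": 0.12,"translation": [0,0,0]},{"jaw": 0.02,"spin": 0,"translation": [0,0,0]},{"jaw": 0.02,"spin": 0,"translation": [0,0,0]},{"jaw": 0.02,"spin": 0,"translation": [0,0,0]}]'

```text
time: 8.68
tool_pos: [459.3, -107.0, 113.7]
tcp_rot: [-180.0, 0.0, 9.9]
ft_force: [0.4, 0.2, -0.8]
finger_gap: 28.3
grip_force: 29.7
```

Request:
carry_out --commands '[{"jaw": 0.02,"spin": 0.006,"translation": [0.0027,0.0067,0]},{"jaw": 0.02,"spin": 0,"translation": [0,0,0.01]},{"jaw": 0.02,"spin": 0,"translation": [0,0,0.014]},{"jaw": 0.02,"spin": 0,"translation": [0,0,0.014]},{"jaw": 0.02,"spin": 0,"translation": [0,0,0.01]},{"jaw": 0.02,"spin": 0,"translation": [0,0,0]},{"jaw": 0.02,"spin": 0,"translation": [0,0,0]},{"jaw": 0.02,"spin": 0,"translation": [0,0,0]}]'

```text
time: 9.35
tool_pos: [463.8, -113.5, 66.7]
tcp_rot: [180.0, -0.0, 9.3]
ft_force: [0.2, -0.5, 0.0]
finger_gap: 28.4
grip_force: 29.7
```

Run:
```python
from look import *
s=r.sense();print(s['time'],s['tool_pos'].round(1),s['tcp_rot'].round(1),s['finger_gap'],s['grip_force'])
b=go("side",4,(190,180,330,300),4,[s['tool_pos'],s['tool_pos']-[0,0,28.8]])
cv2.imwrite("pics/l4.png",b[:600])
```

```text
9.35 [ 463.8 -113.5   66.7] [180.   -0.    9.3] 28.353279064245026 29.695302735781297
```

View pics/l4.png

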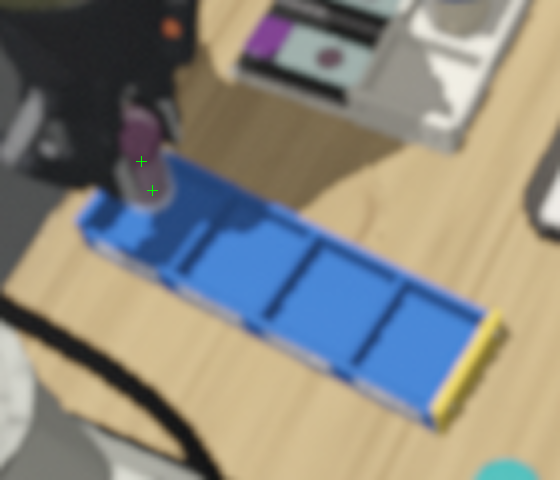

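Request:
carry_out --commands '[{"jaw": 0.02,"spin": 0,"translation": [0,0,0.006]},{"jaw": 0.02,"spin": 0,"translation": [0,0,0.008]},{"jaw": 0.02,"spin": 0,"translation": [0,0,0.008]},{"jaw": 0.02,"spin": 0,"translation": [0,0,0.005]},{"jaw": 0.02,"spin": 0,"translation": [0,0,0.003]},{"jaw": 0.02,"spin": 0,"translation": [0,0,0.001]},{"jaw": 0.02,"spin": 0,"translation": [0,0,0]},{"jaw": 0.02,"spin": 0,"translation": [0,0,0]}]'

```text
time: 10.07
tool_pos: [463.4, -113.3, 35.1]
tcp_rot: [-180.0, 0.0, 9.3]
ft_force: [-0.3, 0.3, -0.6]
finger_gap: 28.6
grip_force: 29.7
```

Request:
carry_out --commands '[{"jaw": 0.02,"spin": 0,"translation": [0,0,0.001]},{"jaw": 0.02,"spin": 0,"translation": [0,0,0]},{"jaw": 0.03,"spin": 0,"translation": [0,0,0]},{"jaw": 0.04,"spin": 0,"translation": [0,0,0]},{"jaw": 0.05,"spin": 0,"translation": [0,0,0]},{"jaw": 0.06,"spin": 0,"translation": [0,0,0]},{"jaw": 0.075,"spin": 0,"translation": [0,0,0]},{"jaw": 0.075,"spin": 0,"translation": [0,0,0]}]'

```text
time: 10.73
tool_pos: [463.4, -113.3, 34.2]
tcp_rot: [-180.0, 0.0, 9.3]
ft_force: [0.4, -0.5, -0.5]
finger_gap: 74.9
grip_force: 0.0
```

Request:
carry_out --commands '[{"jaw": 0.075,"spin": 0,"translation": [0,0,-0.01]},{"jaw": 0.075,"spin": 0,"translation": [0,0,-0.015]},{"jaw": 0.075,"spin": 0,"translation": [0,0,-0.02]},{"jaw": 0.075,"spin": 0,"translation": [0,0,-0.02]},{"jaw": 0.08,"spin": -0.1,"translation": [0,0,-0.02]},{"jaw": 0.08,"spin": -0.12,"translation": [0,0,0]},{"jaw": 0.08,"spin": -0.12,"translation": [0,0,0]},{"jaw": 0.08,"spin": -0.12,"translation": [0,0,0]}]'

```text
time: 11.4
tool_pos: [464.0, -113.5, 120.8]
tcp_rot: [179.9, -0.1, 36.0]
ft_force: [-0.1, 0.0, -0.6]
finger_gap: 80.2
grip_force: 0.0
```

Request:
carry_out --commands '[{"jaw": 0.08,"spin": -0.12,"translation": [0,0,0]},{"jaw": 0.08,"spin": -0.12,"translation": [0,0,0]},{"jaw": 0.08,"spin": -0.12,"translation": [0,0,0]},{"jaw": 0.08,"spin": -0.12,"translation": [0,0,0]},{"jaw": 0.08,"spin": -0.12,"translation": [0,0,0]},{"jaw": 0.08,"spin": -0.12,"translation": [0,0,0]},{"jaw": 0.08,"spin": -0.12,"translation": [0,0,0]},{"jaw": 0.08,"spin": -0.12,"translation": [0,0,0]}]'

```text
time: 12.07
tool_pos: [463.6, -113.4, 120.1]
tcp_rot: [180.0, 0.0, 91.0]
ft_force: [-0.2, 0.4, 1.2]
finger_gap: 80.2
grip_force: 0.0
```

Request:
carry_out --commands '[{"jaw": 0.08,"spin": -0.12,"translation": [0,0,0]},{"jaw": 0.08,"spin": -0.12,"translation": [0,0,0]},{"jaw": 0.08,"spin": -0.015,"translation": [0,0,0]},{"jaw": 0.08,"spin": 0,"translation": [0.02,0.01,0]},{"jaw": 0.08,"spin": 0,"translation": [0.03,0.015,0]},{"jaw": 0.08,"spin": 0,"translation": [0.03,0.015,0]},{"jaw": 0.08,"spin": 0,"translation": [0.03,0.015,0]},{"jaw": 0.08,"spin": 0,"translation": [0.03,0.015,0]}]'

```text
time: 12.73
tool_pos: [494.3, 41.6, 120.0]
tcp_rot: [180.0, 0.0, 105.0]
ft_force: [0.6, -1.1, -0.5]
finger_gap: 80.1
grip_force: 0.0
```

Request:
carry_out --commands '[{"jaw": 0.08,"spin": 0,"translation": [0.022,0.01,0]},{"jaw": 0.08,"spin": 0,"translation": [0.015,0.008,0]},{"jaw": 0.08,"spin": 0,"translation": [0.005,0.002,0]},{"jaw": 0.08,"spin": 0,"translation": [0,0,0]},{"jaw": 0.08,"spin": 0,"translation": [0,0,0]},{"jaw": 0.08,"spin": 0,"translation": [0,0,0]},{"jaw": 0.08,"spin": 0,"translation": [0,0,0]},{"jaw": 0.08,"spin": 0,"translation": [0,0,0]}]'

```text
time: 13.4
tool_pos: [502.2, 85.0, 119.4]
tcp_rot: [-180.0, 0.0, 105.2]
ft_force: [-1.3, 0.0, 0.8]
finger_gap: 79.9
grip_force: 0.0
```

Run:
```python
from look import *
s=r.sense();print(s['time'],s['tool_pos'].round(1),s['tcp_rot'].round(1))
b=go("side",5,(190,180,330,300),2.8);a=go("top",5,(350,150,440,290),4)
t,sd=[pickle.load(open(n+"5.pkl","rb")) for n in("top","side")]
for p,w in((t,(380,225,430,280)),(sd,(190,200,250,260))):
    m=lidmask(p,"purple",w);ys,xs=np.nonzero(m);u=(xs.mean(),ys.mean());print(u,m.sum(),unproj(p,u,62),proj(p,[463.4,-113.3,60]))
im=np.zeros((560,760,3),np.uint8);im[:336,:392]=b;im[:560,400:]=a
cv2.imwrite("pics/l5.png",im)
```

```text
13.4 [502.2  85.  119.4] [-180.     0.   105.2]
(np.float64(405.1980198019802), np.float64(262.0495049504951)) 202 [ 461.40288361 -113.84393487] [[404.68502286 260.92529571]]
(np.float64(225.3288590604027), np.float64(223.8523489932886)) 149 [ 468.38078199 -117.73478822] [[225.38699841 221.53398955]]
```

View pics/l5.png

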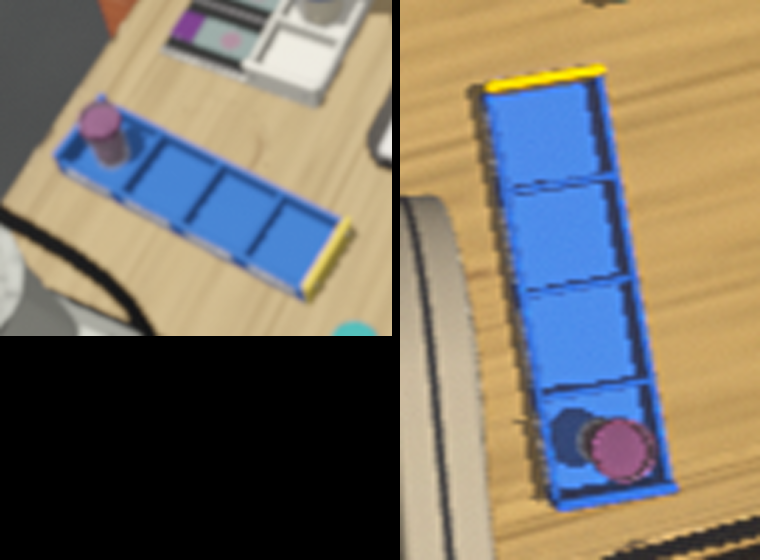

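Run:
```python
from m import *
t=pickle.load(open("top5.pkl","rb"))
A=np.radians(-80.5);K=np.array([[np.cos(A),-np.sin(A)],[np.sin(A),np.cos(A)]])
for u in((550,132),(567.5,234),(583,334.5),(600,441)):
    X=unproj(t,((u[0]-400)/4+350-.5,u[1]/4+150-.5),6);print(X.round(1),(K.T@(X-[541.5,-100])).round(1))
```

```text
[621.6 -88.8] [ 2.2 80.9]
[568.4 -97.9] [ 2.3 26.9]
[ 516.3 -105.9] [  1.6 -25.8]
[ 461.5 -114.6] [  1.2 -81.3]
```

Request:
carry_out --commands '[{"jaw": 0.075,"spin": -0.008,"translation": [0.0017,0.0012,0.01]},{"jaw": 0.075,"spin": 0,"translation": [0,0,0.018]},{"jaw": 0.075,"spin": 0,"translation": [0,0,0.018]},{"jaw": 0.075,"spin": 0,"translation": [0,0,0.016]},{"jaw": 0.075,"spin": 0,"translation": [0,0,0.012]},{"jaw": 0.075,"spin": 0,"translation": [0,0,0.007]},{"jaw": 0.075,"spin": 0,"translation": [0,0,0]},{"jaw": 0.075,"spin": 0,"translation": [0,0,0]}]'

```text
time: 14.17
tool_pos: [502.9, 87.9, 38.2]
tcp_rot: [-180.0, -0.0, 105.8]
ft_force: [0.4, -0.3, 1.6]
finger_gap: 74.8
grip_force: 0.0
```

Request:
carry_out --commands '[{"jaw": 0.065,"spin": 0,"translation": [0,0,0]},{"jaw": 0.058,"spin": 0,"translation": [0,0,0]},{"jaw": 0.05,"spin": 0,"translation": [0,0,0]},{"jaw": 0.04,"spin": 0,"translation": [0,0,0]},{"jaw": 0.035,"spin": 0,"translation": [0,0,0]},{"jaw": 0.035,"spin": 0,"translation": [0,0,0]},{"jaw": 0.035,"spin": 0,"translation": [0,0,0]},{"jaw": 0.035,"spin": 0,"translation": [0,0,0]}]'

```text
time: 14.83
tool_pos: [503.7, 88.0, 39.3]
tcp_rot: [179.9, 0.0, 105.8]
ft_force: [-1.5, -0.7, 6.3]
finger_gap: 42.8
grip_force: 30.0
```

Request:
carry_out --commands '[{"jaw": 0.035,"spin": 0,"translation": [0,0,-0.004]},{"jaw": 0.035,"spin": 0,"translation": [0,0,-0.008]},{"jaw": 0.035,"spin": 0,"translation": [0,0,-0.014]},{"jaw": 0.035,"spin": 0,"translation": [0,0,-0.018]},{"jaw": 0.035,"spin": 0,"translation": [0,0,-0.018]},{"jaw": 0.035,"spin": 0,"translation": [0,0,-0.012]},{"jaw": 0.035,"spin": 0,"translation": [0,0,-0.006]},{"jaw": 0.035,"spin": 0,"translation": [0,0,0]}]'

```text
time: 15.5
tool_pos: [504.2, 88.0, 120.2]
tcp_rot: [179.8, 0.0, 105.8]
ft_force: [-0.0, 1.0, -0.8]
finger_gap: 42.7
grip_force: 30.6
```

Request:
carry_out --commands '[{"jaw": 0.035,"spin": 0,"translation": [-0.01,-0.002,0]},{"jaw": 0.035,"spin": 0,"translation": [-0.022,-0.0045,0]},{"jaw": 0.035,"spin": 0,"translation": [-0.03,-0.006,0]},{"jaw": 0.035,"spin": 0,"translation": [-0.032,-0.0065,0]},{"jaw": 0.035,"spin": 0,"translation": [-0.032,-0.0065,0]},{"jaw": 0.035,"spin": 0,"translation": [-0.03,-0.006,0]},{"jaw": 0.035,"spin": 0,"translation": [-0.022,-0.0045,0]},{"jaw": 0.035,"spin": 0,"translation": [-0.01,-0.002,0]}]'

```text
time: 16.17
tool_pos: [516.3, -106.6, 116.7]
tcp_rot: [-179.9, -0.0, 105.6]
ft_force: [0.2, 0.1, 0.3]
finger_gap: 43.0
grip_force: 30.6
```

Request:
carry_out --commands '[{"jaw": 0.035,"spin": 0.06,"translation": [0,0,0]},{"jaw": 0.035,"spin": 0.12,"translation": [0,0,0]},{"jaw": 0.035,"spin": 0.12,"translation": [0,0,0]},{"jaw": 0.035,"spin": 0.12,"translation": [0,0,0]},{"jaw": 0.035,"spin": 0.12,"translation": [0,0,0]},{"jaw": 0.035,"spin": 0.12,"translation": [0,0,0]},{"jaw": 0.035,"spin": 0.12,"translation": [0,0,0]},{"jaw": 0.035,"spin": 0.12,"translation": [0,0,0]}]'

```text
time: 16.83
tool_pos: [516.5, -102.9, 116.9]
tcp_rot: [-179.9, 0.0, 53.9]
ft_force: [-0.5, 0.4, 0.4]
finger_gap: 43.0
grip_force: 30.6
```

Request:
carry_out --commands '[{"jaw": 0.035,"spin": 0.12,"translation": [0,0,0]},{"jaw": 0.035,"spin": 0.12,"translation": [0,0,0]},{"jaw": 0.035,"spin": 0.12,"translation": [0,0,0]},{"jaw": 0.035,"spin": 0.12,"translation": [0,0,0]},{"jaw": 0.035,"spin": 0.12,"translation": [0,0,0]},{"jaw": 0.035,"spin": 0.12,"translation": [0,0,0]},{"jaw": 0.035,"spin": 0.06,"translation": [0,0,0]},{"jaw": 0.035,"spin": 0,"translation": [0,0,0]}]'

```text
time: 17.5
tool_pos: [516.5, -103.0, 117.0]
tcp_rot: [-179.9, 0.1, 9.4]
ft_force: [0.0, -0.4, -0.3]
finger_gap: 42.9
grip_force: 30.6
```

Request:
carry_out --commands '[{"jaw": 0.035,"spin": 0,"translation": [0.0015,0.001,0.006]},{"jaw": 0.035,"spin": 0,"translation": [0,0,0.012]},{"jaw": 0.035,"spin": 0,"translation": [0,0,0.014]},{"jaw": 0.035,"spin": 0,"translation": [0,0,0.012]},{"jaw": 0.035,"spin": 0,"translation": [0,0,0.008]},{"jaw": 0.035,"spin": 0,"translation": [0,0,0.005]},{"jaw": 0.035,"spin": 0,"translation": [0,0,0]},{"jaw": 0.035,"spin": 0,"translation": [0,0,0]}]'

```text
time: 18.17
tool_pos: [519.0, -104.0, 61.1]
tcp_rot: [-180.0, 0.0, 9.5]
ft_force: [-0.0, -0.6, 0.1]
finger_gap: 42.6
grip_force: 30.6
```

Request:
carry_out --commands '[{"jaw": 0.035,"spin": 0,"translation": [0,0,0.002]},{"jaw": 0.035,"spin": 0,"translation": [0,0,0.002]},{"jaw": 0.035,"spin": 0,"translation": [0,0,0.002]},{"jaw": 0.035,"spin": 0,"translation": [0,0,0.002]},{"jaw": 0.035,"spin": 0,"translation": [0,0,0.001]},{"jaw": 0.035,"spin": 0,"translation": [0,0,0]},{"jaw": 0.035,"spin": 0,"translation": [0,0,0]},{"jaw": 0.035,"spin": 0,"translation": [0,0,0]}]'

```text
time: 18.83
tool_pos: [519.2, -104.1, 52.4]
tcp_rot: [180.0, -0.0, 9.5]
ft_force: [-0.1, -0.0, -0.6]
finger_gap: 43.2
grip_force: 30.6
```

Request:
carry_out --commands '[{"jaw": 0.035,"spin": 0,"translation": [-0.0008,0,0.002]},{"jaw": 0.035,"spin": 0,"translation": [0,0,0.003]},{"jaw": 0.035,"spin": 0,"translation": [0,0,0.003]},{"jaw": 0.035,"spin": 0,"translation": [0,0,0.002]},{"jaw": 0.035,"spin": 0,"translation": [0,0,0.002]},{"jaw": 0.035,"spin": 0,"translation": [0,0,0.001]},{"jaw": 0.035,"spin": 0,"translation": [0,0,0.001]},{"jaw": 0.035,"spin": 0,"translation": [0,0,0]}]'

```text
time: 19.5
tool_pos: [519.2, -104.1, 39.4]
tcp_rot: [180.0, -0.1, 9.5]
ft_force: [-2.6, 2.2, 8.4]
finger_gap: 43.0
grip_force: 31.2
```

Request:
carry_out --commands '[{"jaw": 0.046,"spin": 0,"translation": [0,0,0]},{"jaw": 0.052,"spin": 0,"translation": [0,0,0]},{"jaw": 0.06,"spin": 0,"translation": [0,0,0]},{"jaw": 0.075,"spin": 0,"translation": [0,0,0]},{"jaw": 0.075,"spin": 0,"translation": [0,0,0]},{"jaw": 0.075,"spin": 0,"translation": [0,0,-0.01]},{"jaw": 0.075,"spin": 0,"translation": [0,0,-0.015]},{"jaw": 0.075,"spin": 0,"translation": [0,0,-0.02]}]'

```text
time: 20.17
tool_pos: [517.1, -103.8, 82.9]
tcp_rot: [-179.9, 0.2, 9.5]
ft_force: [0.0, 0.2, -0.5]
finger_gap: 74.9
grip_force: 0.0
```

Request:
carry_out --commands '[{"jaw": 0.075,"spin": -0.12,"translation": [0,0,-0.02]},{"jaw": 0.075,"spin": -0.12,"translation": [0,0,-0.015]},{"jaw": 0.075,"spin": -0.12,"translation": [0,0,0]},{"jaw": 0.075,"spin": -0.12,"translation": [0,0,0]},{"jaw": 0.075,"spin": -0.12,"translation": [0,0,0]},{"jaw": 0.075,"spin": -0.12,"translation": [0,0,0]},{"jaw": 0.075,"spin": -0.12,"translation": [0,0,0]},{"jaw": 0.075,"spin": -0.12,"translation": [0,0,0]}]'

```text
time: 20.83
tool_pos: [518.4, -104.2, 119.1]
tcp_rot: [180.0, -0.0, 64.8]
ft_force: [0.1, 1.1, 0.5]
finger_gap: 75.0
grip_force: 0.0
```

Request:
carry_out --commands '[{"jaw": 0.075,"spin": -0.12,"translation": [0,0,0]},{"jaw": 0.075,"spin": -0.12,"translation": [0,0,0]},{"jaw": 0.075,"spin": -0.12,"translation": [0,0,0]},{"jaw": 0.075,"spin": -0.12,"translation": [0,0,0]},{"jaw": 0.075,"spin": -0.12,"translation": [0,0,0]},{"jaw": 0.075,"spin": -0.12,"translation": [0,0,0]},{"jaw": 0.075,"spin": 0,"translation": [0,0,0]},{"jaw": 0.075,"spin": 0,"translation": [0,0,0]}]'

```text
time: 21.5
tool_pos: [518.4, -104.2, 118.9]
tcp_rot: [180.0, 0.0, 105.5]
ft_force: [-0.3, 0.3, 0.6]
finger_gap: 74.9
grip_force: 0.0
```

Request:
carry_out --commands '[{"jaw": 0.075,"spin": 0,"translation": [0.03,0.0043,0]},{"jaw": 0.075,"spin": 0,"translation": [0.035,0.005,0]},{"jaw": 0.075,"spin": 0,"translation": [0.035,0.005,0]},{"jaw": 0.075,"spin": 0,"translation": [0.035,0.005,0]},{"jaw": 0.075,"spin": 0,"translation": [0.035,0.005,0]},{"jaw": 0.075,"spin": 0,"translation": [0.035,0.005,0]},{"jaw": 0.075,"spin": 0,"translation": [0.025,0.0036,0]},{"jaw": 0.075,"spin": 0,"translation": [0.012,0.0017,0]}]'

```text
time: 22.17
tool_pos: [485.3, 141.1, 118.7]
tcp_rot: [180.0, -0.0, 105.6]
ft_force: [0.2, 0.1, -0.7]
finger_gap: 75.3
grip_force: 0.0
```

Run:
```python
from look import *
s=r.sense();print(s['time'],s['tool_pos'].round(1),s['tcp_rot'].round(1))
t=r.snapshot("top");pickle.dump(t,open("top6.pkl","wb"))
h=cv2.cvtColor(t["pixels"],cv2.COLOR_BGR2HSV)
print(h[230:246:3,380:412:4,1]); print(h[230:246:3,380:412:4,2])
b=go("side",6,(190,140,350,300),2.4);a=go("top",7,(340,150,440,290),4)
im=np.zeros((560,790,3),np.uint8);im[:384,:384]=b;im[:560,390:]=a
cv2.imwrite("pics/l6.png",im)
```

```text
22.1667 [485.3 141.1 118.7] [180.   -0.  105.6]
[[ 37 125 102 163 163 162 162 163]
 [ 18  69 113 162 161 162 162 163]
 [ 29 104 118 163 163 162 162 164]
 [ 66 132  40 166 163 162 164 162]
 [ 82 172 125 130 160 160 164 169]
 [116 185 170 171 170 134 157 191]]
[[ 96 116 105 182 182 180 180 182]
 [112 104 113 180 181 181 181 181]
 [ 89 105 112 181 181 180 179 182]
 [101 112  89 183 180 178 179 167]
 [ 96 184 112 112 180 180 179 192]
 [110 221 240 242 213 116 130 222]]
```

View pics/l6.png

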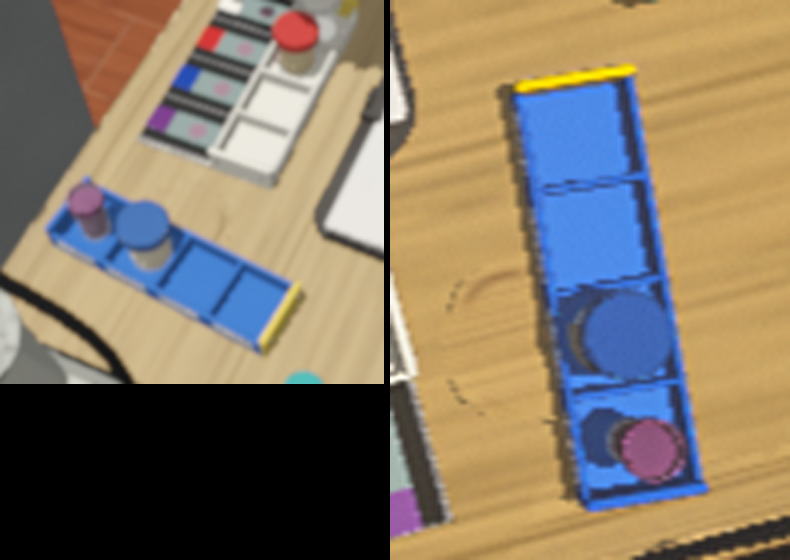

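Request:
carry_out --commands '[{"jaw": 0.075,"spin": 0,"translation": [-0.003,0.0005,0.01]},{"jaw": 0.075,"spin": 0,"translation": [0,0,0.018]},{"jaw": 0.075,"spin": 0,"translation": [0,0,0.018]},{"jaw": 0.075,"spin": 0,"translation": [0,0,0.016]},{"jaw": 0.075,"spin": 0,"translation": [0,0,0.012]},{"jaw": 0.075,"spin": 0,"translation": [0,0,0.006]},{"jaw": 0.075,"spin": 0,"translation": [0,0,0]},{"jaw": 0.075,"spin": 0,"translation": [0,0,0]}]'

```text
time: 22.98
tool_pos: [487.3, 134.8, 38.3]
tcp_rot: [-180.0, 0.0, 105.7]
ft_force: [-0.1, -0.2, 0.6]
finger_gap: 75.2
grip_force: 0.0
```

Request:
carry_out --commands '[{"jaw": 0.065,"spin": 0,"translation": [0,0,0]},{"jaw": 0.058,"spin": 0,"translation": [0,0,0]},{"jaw": 0.05,"spin": 0,"translation": [0,0,0]},{"jaw": 0.04,"spin": 0,"translation": [0,0,0]},{"jaw": 0.035,"spin": 0,"translation": [0,0,0]},{"jaw": 0.035,"spin": 0,"translation": [0,0,0]},{"jaw": 0.035,"spin": 0,"translation": [0,0,0]},{"jaw": 0.035,"spin": 0,"translation": [0,0,0]}]'

```text
time: 23.65
tool_pos: [487.9, 135.6, 39.4]
tcp_rot: [179.9, 0.0, 105.8]
ft_force: [-0.8, -0.7, 4.4]
finger_gap: 42.2
grip_force: 29.9
```

Request:
carry_out --commands '[{"jaw": 0.035,"spin": 0,"translation": [0,0,-0.004]},{"jaw": 0.035,"spin": 0,"translation": [0,0,-0.008]},{"jaw": 0.035,"spin": 0,"translation": [0,0,-0.014]},{"jaw": 0.035,"spin": 0,"translation": [0,0,-0.018]},{"jaw": 0.035,"spin": 0,"translation": [0,0,-0.018]},{"jaw": 0.035,"spin": 0,"translation": [0,0,-0.012]},{"jaw": 0.035,"spin": 0,"translation": [0,0,-0.006]},{"jaw": 0.035,"spin": 0,"translation": [0,0,0]}]'

```text
time: 24.32
tool_pos: [488.4, 135.6, 120.3]
tcp_rot: [179.8, 0.0, 105.8]
ft_force: [-0.4, 0.1, -0.7]
finger_gap: 42.5
grip_force: 30.5
```

Request:
carry_out --commands '[{"jaw": 0.035,"spin": 0,"translation": [-0.015,0.0015,0]},{"jaw": 0.035,"spin": 0,"translation": [-0.03,0.0015,0]},{"jaw": 0.035,"spin": 0,"translation": [-0.038,0.0015,0]},{"jaw": 0.035,"spin": 0,"translation": [-0.039,0.0015,0]},{"jaw": 0.035,"spin": 0,"translation": [-0.039,0.0015,0]},{"jaw": 0.035,"spin": 0,"translation": [-0.038,0.0015,0]},{"jaw": 0.035,"spin": 0,"translation": [-0.03,0.0015,0]},{"jaw": 0.035,"spin": 0,"translation": [-0.015,0.0015,0]}]'

```text
time: 24.98
tool_pos: [564.9, -99.7, 117.0]
tcp_rot: [-179.9, 0.0, 105.6]
ft_force: [0.1, 0.3, 0.1]
finger_gap: 42.7
grip_force: 30.5
```

Request:
carry_out --commands '[{"jaw": 0.035,"spin": 0.06,"translation": [0,0,0]},{"jaw": 0.035,"spin": 0.12,"translation": [0,0,0]},{"jaw": 0.035,"spin": 0.12,"translation": [0,0,0]},{"jaw": 0.035,"spin": 0.12,"translation": [0,0,0]},{"jaw": 0.035,"spin": 0.12,"translation": [0,0,0]},{"jaw": 0.035,"spin": 0.12,"translation": [0,0,0]},{"jaw": 0.035,"spin": 0.12,"translation": [0,0,0]},{"jaw": 0.035,"spin": 0.12,"translation": [0,0,0]}]'

```text
time: 25.65
tool_pos: [564.3, -95.4, 117.0]
tcp_rot: [-179.9, 0.0, 53.9]
ft_force: [0.3, 0.1, -0.4]
finger_gap: 42.7
grip_force: 30.5
```

Request:
carry_out --commands '[{"jaw": 0.035,"spin": 0.12,"translation": [0,0,0]},{"jaw": 0.035,"spin": 0.12,"translation": [0,0,0]},{"jaw": 0.035,"spin": 0.12,"translation": [0,0,0]},{"jaw": 0.035,"spin": 0.12,"translation": [0,0,0]},{"jaw": 0.035,"spin": 0.12,"translation": [0,0,0]},{"jaw": 0.035,"spin": 0.12,"translation": [0,0,0]},{"jaw": 0.035,"spin": 0.06,"translation": [0,0,0]},{"jaw": 0.035,"spin": 0,"translation": [0,0,0]}]'

```text
time: 26.32
tool_pos: [564.3, -95.4, 117.1]
tcp_rot: [-179.9, 0.1, 9.4]
ft_force: [-0.7, -0.1, -0.6]
finger_gap: 42.4
grip_force: 30.5
```

Run:
```python
from look import *
s=r.sense();T=s['tool_pos'];print(s['time'],T.round(1),s['tcp_rot'].round(1))
b=go("side",8,(200,130,320,270),4,[T,T+[0,0,19]]);cv2.imwrite("pics/l8.png",b)
# blue lid at rest bias, side camera and top camera
p=pickle.load(open("side7.pkl" if 0 else "side6.pkl","rb"));h=cv2.cvtColor(p["pixels"],cv2.COLOR_BGR2HSV)
t=pickle.load(open("top6.pkl","rb"));print("blue lid cam",unproj(t,(398.75,233.25),63).round(1))
```

```text
26.3167 [564.3 -95.4 117.1] [-1.799e+02  1.000e-01  9.400e+00]
blue lid cam [ 516.9 -101.3]
```

View pics/l8.png

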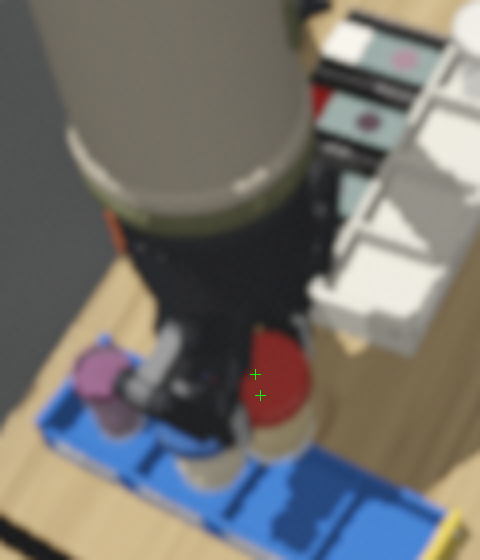

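```bash
cat > ext.py <<'E'
from m import *
th=np.linspace(0,2*np.pi,90)
def pred(p,x,y,z0):
    L=np.vstack([np.c_[x+23*np.cos(th),y+23*np.sin(th),0*th+z] for z in(z0+58,z0+46)]);q=proj(p,L);return q
def ext(m):
    ys,xs=np.nonzero(m);return xs,ys
def supp(q,d): return (q@d).max()
dirs={"right":np.array([1,0]),"down":np.array([0,1]),"row+":np.array([.915,.40]),"dr":np.array([.7,.7])}
def meas(m,d):
    ys,xs=np.nonzero(m);v=np.sort(xs*d[0]+ys*d[1])[::-1];return v[:3].mean()
E
python3 - <<'E'
from ext import *
p6=pickle.load(open("side6.pkl","rb"));p8=pickle.load(open("side8.pkl","rb"))
def mask(p,c,win):
    h=cv2.cvtColor(p["pixels"],cv2.COLOR_BGR2HSV).astype(int);H,S,V=h[...,0],h[...,1],h[...,2]
    m=(((H<8)|(H>172))&(S>120)) if c=="red" else ((abs(H-110)<10)&(S>90)&(V<205))
    w=np.zeros(m.shape,bool);w[win[1]:win[3],win[0]:win[2]]=1;return lab(m&w)
def lab(m):
    n,l,s,_=cv2.connectedComponentsWithStats(m.astype(np.uint8));return l==1+np.argmax(s[1:,4])
mr0=mask(p6,"red",(300,140,328,165))   # red lid in rack, settled: p6 view
mr=mask(p8,"red",(255,205,285,240))
for nm,m,p,xy,z0 in(("rack",mr0,p6,(486.6,138.4),6),("held@tcp",mr,p8,(564.3,-95.4),117.1-39.4+6)):
    ys,xs=np.nonzero(m);print(nm,m.sum(),xs.min(),xs.max(),ys.min(),ys.max())
    print({k:round(float(meas(m,d)-supp(pred(p,*xy,z0),d)),2) for k,d in dirs.items()})
a,b=[proj(p8,[564.3+k*.987,-95.4+k*.163,130])[0] for k in(0,10)];print("px per 10mm row",b-a)
a,b=[proj(p8,[564.3+k*.163,-95.4-k*.987,130])[0] for k in(0,10)];print("px per 10mm across",b-a)
E
```

```text
rack 250 303 321 145 161
{'right': -2.5, 'down': -0.6, 'row+': -1.76, 'dr': -1.28}
held@tcp 320 260 277 212 236
{'right': 0.41, 'down': -0.15, 'row+': 0.41, 'dr': 0.38}
px per 10mm row [4.64332807 2.32305706]
px per 10mm across [-3.0876446   4.23040988]
```

Request:
carry_out --commands '[{"jaw": 0.035,"spin": 0,"translation": [0.0013,0.0006,0.006]},{"jaw": 0.035,"spin": 0,"translation": [0,0,0.012]},{"jaw": 0.035,"spin": 0,"translation": [0,0,0.014]},{"jaw": 0.035,"spin": 0,"translation": [0,0,0.012]},{"jaw": 0.035,"spin": 0,"translation": [0,0,0.008]},{"jaw": 0.035,"spin": 0,"translation": [0,0,0.003]},{"jaw": 0.035,"spin": 0,"translation": [0,0,0]},{"jaw": 0.035,"spin": 0,"translation": [0,0,0]}]'

```text
time: 27.03
tool_pos: [566.5, -96.6, 63.3]
tcp_rot: [-180.0, 0.0, 9.5]
ft_force: [0.5, 0.5, 0.7]
finger_gap: 42.5
grip_force: 30.5
```

Run:
```python
from look import *
s=r.sense();T=s['tool_pos'];print(s['time'],T.round(1),s['tcp_rot'].round(1),s['ft_force'].round(1))
b=go("side",9,(210,180,330,290),5);cv2.imwrite("pics/l9.png",b)
```

```text
27.0333 [566.5 -96.6  63.3] [-180.     0.     9.5] [0.5 0.5 0.7]
```

View pics/l9.png

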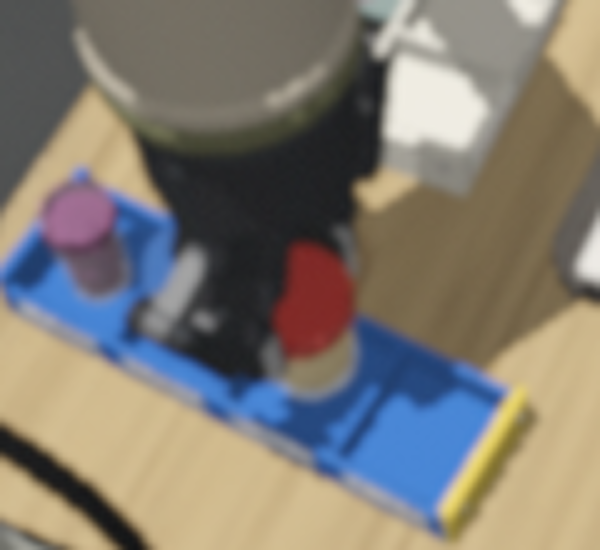

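Request:
carry_out --commands '[{"jaw": 0.035,"spin": 0,"translation": [-0.0015,0,0.002]},{"jaw": 0.035,"spin": 0,"translation": [0,0,0.002]},{"jaw": 0.035,"spin": 0,"translation": [0,0,0.002]},{"jaw": 0.035,"spin": 0,"translation": [0,0,0.002]},{"jaw": 0.035,"spin": 0,"translation": [0,0,0.002]},{"jaw": 0.035,"spin": 0,"translation": [0,0,0]},{"jaw": 0.035,"spin": 0,"translation": [0,0,0]},{"jaw": 0.035,"spin": 0,"translation": [0,0,0]}]'

```text
time: 27.75
tool_pos: [564.9, -96.9, 53.3]
tcp_rot: [180.0, -0.0, 9.5]
ft_force: [0.2, 0.7, -0.3]
finger_gap: 42.4
grip_force: 30.5
```

Request:
carry_out --commands '[{"jaw": 0.035,"spin": 0,"translation": [0,0,0.002]},{"jaw": 0.035,"spin": 0,"translation": [0,0,0.003]},{"jaw": 0.035,"spin": 0,"translation": [0,0,0.003]},{"jaw": 0.035,"spin": 0,"translation": [0,0,0.002]},{"jaw": 0.035,"spin": 0,"translation": [0,0,0.002]},{"jaw": 0.035,"spin": 0,"translation": [0,0,0.001]},{"jaw": 0.035,"spin": 0,"translation": [0,0,0.0005]},{"jaw": 0.035,"spin": 0,"translation": [0,0,0]}]'

```text
time: 28.42
tool_pos: [564.9, -96.8, 39.8]
tcp_rot: [-180.0, 0.0, 9.5]
ft_force: [0.3, -0.5, -1.1]
finger_gap: 42.8
grip_force: 30.5
```

Request:
carry_out --commands '[{"jaw": 0.035,"spin": 0,"translation": [0,0,0.001]},{"jaw": 0.035,"spin": 0,"translation": [0,0,0]},{"jaw": 0.046,"spin": 0,"translation": [0,0,0]},{"jaw": 0.052,"spin": 0,"translation": [0,0,0]},{"jaw": 0.06,"spin": 0,"translation": [0,0,0]},{"jaw": 0.075,"spin": 0,"translation": [0,0,0]},{"jaw": 0.075,"spin": 0,"translation": [0,0,0]},{"jaw": 0.075,"spin": 0,"translation": [0,0,-0.01]}]'

```text
time: 29.08
tool_pos: [563.1, -96.4, 46.9]
tcp_rot: [-179.9, 0.2, 9.5]
ft_force: [0.3, 0.5, -0.0]
finger_gap: 74.9
grip_force: 0.0
```

Request:
carry_out --commands '[{"jaw": 0.075,"spin": 0,"translation": [0,0,-0.02]},{"jaw": 0.075,"spin": 0,"translation": [0,0,-0.02]},{"jaw": 0.075,"spin": -0.12,"translation": [0,0,-0.02]},{"jaw": 0.075,"spin": -0.12,"translation": [0,0,-0.01]},{"jaw": 0.075,"spin": -0.12,"translation": [0,0,0]},{"jaw": 0.075,"spin": -0.12,"translation": [0,0,0]},{"jaw": 0.075,"spin": -0.12,"translation": [0,0,0]},{"jaw": 0.075,"spin": -0.12,"translation": [0,0,0]}]'

```text
time: 29.75
tool_pos: [565.1, -96.9, 119.8]
tcp_rot: [180.0, -0.0, 51.1]
ft_force: [0.4, 0.4, -0.3]
finger_gap: 75.1
grip_force: 0.0
```

Request:
carry_out --commands '[{"jaw": 0.075,"spin": -0.12,"translation": [0,0,0]},{"jaw": 0.075,"spin": -0.12,"translation": [0,0,0]},{"jaw": 0.075,"spin": -0.12,"translation": [0,0,0]},{"jaw": 0.075,"spin": -0.12,"translation": [0,0,0]},{"jaw": 0.075,"spin": -0.12,"translation": [0,0,0]},{"jaw": 0.075,"spin": -0.12,"translation": [0,0,0]},{"jaw": 0.075,"spin": -0.12,"translation": [0,0,0]},{"jaw": 0.075,"spin": -0.12,"translation": [0,0,0]}]'

```text
time: 30.42
tool_pos: [565.0, -96.9, 119.7]
tcp_rot: [180.0, 0.0, 106.1]
ft_force: [0.9, 0.0, 1.1]
finger_gap: 75.1
grip_force: 0.0
```

Request:
carry_out --commands '[{"jaw": 0.075,"spin": 0,"translation": [0.03,-0.001,0]},{"jaw": 0.075,"spin": 0,"translation": [0.038,-0.001,0]},{"jaw": 0.075,"spin": 0,"translation": [0.038,-0.001,0]},{"jaw": 0.075,"spin": 0,"translation": [0.038,-0.001,0]},{"jaw": 0.075,"spin": 0,"translation": [0.038,-0.001,0]},{"jaw": 0.075,"spin": 0,"translation": [0.038,-0.001,0]},{"jaw": 0.075,"spin": 0,"translation": [0.038,-0.001,0]},{"jaw": 0.075,"spin": 0,"translation": [0.025,-0.001,0]}]'

```text
time: 31.08
tool_pos: [479.3, 176.3, 119.8]
tcp_rot: [179.9, -0.0, 105.8]
ft_force: [0.7, 0.1, 0.8]
finger_gap: 74.7
grip_force: 0.0
```

Request:
carry_out --commands '[{"jaw": 0.075,"spin": 0,"translation": [0.01,-0.001,0]},{"jaw": 0.075,"spin": 0,"translation": [0,0,0]},{"jaw": 0.075,"spin": 0,"translation": [0,0,0]},{"jaw": 0.075,"spin": 0,"translation": [0,0,0]},{"jaw": 0.075,"spin": 0,"translation": [0,0,0]},{"jaw": 0.075,"spin": 0,"translation": [0,0,0]},{"jaw": 0.075,"spin": 0,"translation": [0,0,0]},{"jaw": 0.075,"spin": 0,"translation": [0,0,0]}]'

```text
time: 31.75
tool_pos: [476.9, 182.1, 118.7]
tcp_rot: [-180.0, 0.0, 105.7]
ft_force: [-0.0, -0.3, -0.5]
finger_gap: 74.6
grip_force: 0.0
```

Run:
```python
from look import *
s=r.sense();print(s['time'],s['tool_pos'].round(1),s['tcp_rot'].round(1))
t=r.snapshot("top");pickle.dump(t,open("top10.pkl","wb"))
A=np.radians(-80.5);K=np.array([[np.cos(A),-np.sin(A)],[np.sin(A),np.cos(A)]])
for n,w,z in(("red",(370,190,420,235),62),("purple",(380,235,430,280),62)):
    m=lidmask(t,n,w);ys,xs=np.nonzero(m);X=unproj(t,(xs.mean(),ys.mean()),z);print(n,m.sum(),X.round(1),(K.T@(X-[541.5,-100])).round(1))
h=cv2.cvtColor(t["pixels"],cv2.COLOR_BGR2HSV);m=cv2.inRange(h,(105,150,150),(119,255,205));m[:215]=0;m[252:]=0;m[:,:380]=0;m[:,430:]=0
c=cv2.morphologyEx(m,cv2.MORPH_OPEN,np.ones((5,5)));ys,xs=np.nonzero(c);X=unproj(t,(xs.mean(),ys.mean()),62);print("blue",len(xs),X.round(1),(K.T@(X-[541.5,-100])).round(1))
# white lid: circle in the first picture
g=cv2.cvtColor(pickle.load(open("top0.pkl","rb"))["pixels"],cv2.COLOR_BGR2GRAY)[230:280,225:275]
C=cv2.HoughCircles(cv2.resize(g,None,fx=6,fy=6,interpolation=cv2.INTER_CUBIC),cv2.HOUGH_GRADIENT_ALT,1,20,param1=80,param2=.6,minRadius=55,maxRadius=85);print(None if C is None else [((c[0]+.5)/6+224.5,(c[1]+.5)/6+229.5,c[2]/6) for c in C[0][:3]])
```

```text
31.75 [476.9 182.1 118.7] [-180.     0.   105.7]
red 400 [566.6 -93.9] [-1.9 25.8]
purple 191 [ 461.2 -113.8] [  0.3 -81.5]
blue 350 [ 516.4 -103.5] [ -0.7 -25.3]
[(np.float32(250.75), np.float32(256.91666), np.float32(13.1764345)), (np.float32(250.75), np.float32(256.91666), np.float32(11.277453))]
```

Request:
carry_out --commands '[{"jaw": 0.075,"spin": 0,"translation": [0.0043,-0.001,0.01]},{"jaw": 0.075,"spin": 0,"translation": [0,0,0.018]},{"jaw": 0.075,"spin": 0,"translation": [0,0,0.018]},{"jaw": 0.075,"spin": 0,"translation": [0,0,0.016]},{"jaw": 0.075,"spin": 0,"translation": [0,0,0.012]},{"jaw": 0.075,"spin": 0,"translation": [0,0,0.006]},{"jaw": 0.075,"spin": 0,"translation": [0,0,0]},{"jaw": 0.075,"spin": 0,"translation": [0,0,0]}]'

```text
time: 32.47
tool_pos: [474.5, 186.7, 38.8]
tcp_rot: [-180.0, -0.0, 105.8]
ft_force: [-0.1, -0.2, 0.2]
finger_gap: 75.1
grip_force: 0.0
```

Request:
carry_out --commands '[{"jaw": 0.065,"spin": 0,"translation": [0,0,0]},{"jaw": 0.058,"spin": 0,"translation": [0,0,0]},{"jaw": 0.05,"spin": 0,"translation": [0,0,0]},{"jaw": 0.04,"spin": 0,"translation": [0,0,0]},{"jaw": 0.035,"spin": 0,"translation": [0,0,0]},{"jaw": 0.035,"spin": 0,"translation": [0,0,0]},{"jaw": 0.035,"spin": 0,"translation": [0,0,0]},{"jaw": 0.035,"spin": 0,"translation": [0,0,0]}]'

```text
time: 33.13
tool_pos: [475.2, 186.8, 39.9]
tcp_rot: [179.9, 0.0, 105.8]
ft_force: [-1.9, -0.6, 5.3]
finger_gap: 42.4
grip_force: 30.0
```

Request:
carry_out --commands '[{"jaw": 0.035,"spin": 0,"translation": [0,0,-0.004]},{"jaw": 0.035,"spin": 0,"translation": [0,0,-0.008]},{"jaw": 0.035,"spin": 0,"translation": [0,0,-0.014]},{"jaw": 0.035,"spin": 0,"translation": [0,0,-0.018]},{"jaw": 0.035,"spin": 0,"translation": [0,0,-0.018]},{"jaw": 0.035,"spin": 0,"translation": [0,0,-0.012]},{"jaw": 0.035,"spin": 0,"translation": [0,0,-0.006]},{"jaw": 0.035,"spin": 0,"translation": [0,0,0]}]'

```text
time: 33.8
tool_pos: [475.7, 186.9, 120.8]
tcp_rot: [179.8, -0.0, 105.8]
ft_force: [0.3, 0.2, -1.7]
finger_gap: 42.5
grip_force: 30.6
```

Request:
carry_out --commands '[{"jaw": 0.035,"spin": 0,"translation": [-0.012,0.0027,0]},{"jaw": 0.035,"spin": 0,"translation": [-0.026,0.0058,0]},{"jaw": 0.035,"spin": 0,"translation": [-0.036,0.008,0]},{"jaw": 0.035,"spin": 0,"translation": [-0.039,0.0086,0]},{"jaw": 0.035,"spin": 0,"translation": [-0.039,0.0086,0]},{"jaw": 0.035,"spin": 0,"translation": [-0.039,0.0086,0]},{"jaw": 0.035,"spin": 0,"translation": [-0.038,0.0084,0]},{"jaw": 0.035,"spin": 0,"translation": [-0.036,0.008,0]}]'

```text
time: 34.47
tool_pos: [602.8, -55.4, 117.0]
tcp_rot: [-179.9, -0.0, 105.7]
ft_force: [1.1, 0.3, -0.4]
finger_gap: 42.8
grip_force: 30.6
```

Request:
carry_out --commands '[{"jaw": 0.035,"spin": 0,"translation": [-0.026,0.0058,0]},{"jaw": 0.035,"spin": 0,"translation": [-0.013,0.0028,0]},{"jaw": 0.035,"spin": 0,"translation": [0,0,0]},{"jaw": 0.035,"spin": 0.12,"translation": [0,0,0]},{"jaw": 0.035,"spin": 0.12,"translation": [0,0,0]},{"jaw": 0.035,"spin": 0.12,"translation": [0,0,0]},{"jaw": 0.035,"spin": 0.12,"translation": [0,0,0]},{"jaw": 0.035,"spin": 0.12,"translation": [0,0,0]}]'

```text
time: 35.13
tool_pos: [620.8, -86.5, 117.5]
tcp_rot: [-179.9, -0.0, 71.1]
ft_force: [0.7, -0.2, -0.5]
finger_gap: 42.9
grip_force: 30.6
```

Request:
carry_out --commands '[{"jaw": 0.035,"spin": 0.12,"translation": [0,0,0]},{"jaw": 0.035,"spin": 0.12,"translation": [0,0,0]},{"jaw": 0.035,"spin": 0.12,"translation": [0,0,0]},{"jaw": 0.035,"spin": 0.12,"translation": [0,0,0]},{"jaw": 0.035,"spin": 0.12,"translation": [0,0,0]},{"jaw": 0.035,"spin": 0.12,"translation": [0,0,0]},{"jaw": 0.035,"spin": 0.12,"translation": [0,0,0]},{"jaw": 0.035,"spin": 0.12,"translation": [0,0,0]}]'

```text
time: 35.8
tool_pos: [620.7, -86.4, 117.6]
tcp_rot: [-179.9, 0.1, 16.1]
ft_force: [1.0, 0.3, -1.1]
finger_gap: 42.8
grip_force: 30.6
```

Request:
carry_out --commands '[{"jaw": 0.035,"spin": 0.12,"translation": [0,0,0]},{"jaw": 0.035,"spin": 0,"translation": [0,0,0]},{"jaw": 0.035,"spin": 0,"translation": [0,0,0]},{"jaw": 0.035,"spin": 0,"translation": [0,0,0]},{"jaw": 0.035,"spin": 0,"translation": [0,0,0]},{"jaw": 0.035,"spin": 0,"translation": [0,0,0]},{"jaw": 0.035,"spin": 0,"translation": [0,0,0]},{"jaw": 0.035,"spin": 0,"translation": [0,0,0]}]'

```text
time: 36.47
tool_pos: [621.9, -87.7, 118.8]
tcp_rot: [-180.0, -0.0, 9.5]
ft_force: [-1.1, -0.3, -0.5]
finger_gap: 42.6
grip_force: 30.6
```

Request:
carry_out --commands '[{"jaw": 0.035,"spin": 0,"translation": [0.001,0,0.006]},{"jaw": 0.035,"spin": 0,"translation": [0,0,0.012]},{"jaw": 0.035,"spin": 0,"translation": [0,0,0.014]},{"jaw": 0.035,"spin": 0,"translation": [0,0,0.012]},{"jaw": 0.035,"spin": 0,"translation": [0,0,0.008]},{"jaw": 0.035,"spin": 0,"translation": [0,0,0.004]},{"jaw": 0.035,"spin": 0,"translation": [0,0,0]},{"jaw": 0.035,"spin": 0,"translation": [0,0,0]}]'

```text
time: 37.13
tool_pos: [622.7, -87.5, 62.5]
tcp_rot: [-180.0, 0.0, 9.5]
ft_force: [0.2, 0.2, 0.9]
finger_gap: 42.8
grip_force: 30.6
```

Request:
carry_out --commands '[{"jaw": 0.035,"spin": 0,"translation": [0,0,0.002]},{"jaw": 0.035,"spin": 0,"translation": [0,0,0.002]},{"jaw": 0.035,"spin": 0,"translation": [0,0,0.002]},{"jaw": 0.035,"spin": 0,"translation": [0,0,0.002]},{"jaw": 0.035,"spin": 0,"translation": [0,0,0.002]},{"jaw": 0.035,"spin": 0,"translation": [0,0,0]},{"jaw": 0.035,"spin": 0,"translation": [0,0,0]},{"jaw": 0.035,"spin": 0,"translation": [0,0,0]}]'

```text
time: 37.8
tool_pos: [622.9, -87.6, 52.8]
tcp_rot: [-180.0, -0.0, 9.5]
ft_force: [0.6, 0.6, -0.4]
finger_gap: 42.7
grip_force: 30.6
```

No contact force, so the pot is below the wall tops. I'll seat it, release and back off.

Request:
carry_out --commands '[{"jaw": 0.035,"spin": 0,"translation": [0,0,0.002]},{"jaw": 0.035,"spin": 0,"translation": [0,0,0.003]},{"jaw": 0.035,"spin": 0,"translation": [0,0,0.003]},{"jaw": 0.035,"spin": 0,"translation": [0,0,0.002]},{"jaw": 0.035,"spin": 0,"translation": [0,0,0.002]},{"jaw": 0.035,"spin": 0,"translation": [0,0,0.001]},{"jaw": 0.035,"spin": 0,"translation": [0,0,0.0005]},{"jaw": 0.035,"spin": 0,"translation": [0,0,0]}]'

```text
time: 38.47
tool_pos: [623.3, -87.5, 40.1]
tcp_rot: [180.0, -0.1, 9.5]
ft_force: [-2.0, 0.6, 3.3]
finger_gap: 43.0
grip_force: 30.9
```

Request:
carry_out --commands '[{"jaw": 0.035,"spin": 0,"translation": [0,0,0]},{"jaw": 0.046,"spin": 0,"translation": [0,0,0]},{"jaw": 0.052,"spin": 0,"translation": [0,0,0]},{"jaw": 0.06,"spin": 0,"translation": [0,0,0]},{"jaw": 0.075,"spin": 0,"translation": [0,0,0]},{"jaw": 0.075,"spin": 0,"translation": [0,0,0]},{"jaw": 0.075,"spin": 0,"translation": [0,0,-0.01]},{"jaw": 0.075,"spin": 0,"translation": [0,0,-0.02]}]'

```text
time: 39.13
tool_pos: [620.4, -87.0, 66.8]
tcp_rot: [-179.9, 0.3, 9.5]
ft_force: [-0.1, -0.3, -0.9]
finger_gap: 75.0
grip_force: 0.0
```

Request:
carry_out --commands '[{"jaw": 0.075,"spin": 0,"translation": [0,0,-0.02]},{"jaw": 0.075,"spin": 0,"translation": [0,0,-0.02]},{"jaw": 0.075,"spin": 0,"translation": [0,0,-0.02]},{"jaw": 0.075,"spin": 0,"translation": [-0.02,-0.035,0]},{"jaw": 0.075,"spin": 0,"translation": [-0.02,-0.035,0]},{"jaw": 0.075,"spin": 0,"translation": [-0.02,-0.035,0]},{"jaw": 0.075,"spin": 0,"translation": [-0.02,-0.035,0]},{"jaw": 0.075,"spin": 0,"translation": [-0.02,-0.035,0]}]'

```text
time: 39.8
tool_pos: [494.2, 69.6, 130.1]
tcp_rot: [180.0, -0.1, 9.5]
ft_force: [0.2, 1.3, -0.5]
finger_gap: 74.7
grip_force: 0.0
```

Request:
carry_out --commands '[{"jaw": 0.075,"spin": 0,"translation": [-0.02,-0.035,0]},{"jaw": 0.075,"spin": 0,"translation": [0,0,0]},{"jaw": 0.075,"spin": 0,"translation": [0,0,0]},{"jaw": 0.075,"spin": 0,"translation": [0,0,0]},{"jaw": 0.075,"spin": 0,"translation": [0,0,0]},{"jaw": 0.075,"spin": 0,"translation": [0,0,0]},{"jaw": 0.075,"spin": 0,"translation": [0,0,0]},{"jaw": 0.075,"spin": 0,"translation": [0,0,0]}]'

```text
time: 40.47
tool_pos: [470.2, 99.1, 129.2]
tcp_rot: [-180.0, 0.0, 9.4]
ft_force: [-0.4, -0.4, 0.7]
finger_gap: 74.7
grip_force: 0.0
```

Run:
```python
from look import *
s=r.sense();print(s['time'],s['tool_pos'].round(1))
A=np.radians(-80.5);K=np.array([[np.cos(A),-np.sin(A)],[np.sin(A),np.cos(A)]])
t=r.snapshot("top");sd=r.snapshot("side")
def rep(n,p,m,tag):
    ys,xs=np.nonzero(m);X=unproj(p,(xs.mean(),ys.mean()),62);print(tag,n,m.sum(),X.round(1),(K.T@(X-[541.5,-100])).round(1))
rep("red",t,lidmask(t,"red",(370,190,420,235)),"top");rep("purple",t,lidmask(t,"purple",(380,235,430,280)),"top")
rep("red",sd,lidmask(sd,"red",(220,200,320,290)),"side");rep("purple",sd,lidmask(sd,"purple",(190,200,250,260)),"side")
for p,tag,w in((t,"top",(370,165,425,215)),(sd,"side",(240,200,330,290))):
    h=cv2.cvtColor(p["pixels"],cv2.COLOR_BGR2HSV);m=cv2.inRange(h,(0,0,150),(180,45,255));q=np.zeros_like(m);q[w[1]:w[3],w[0]:w[2]]=m[w[1]:w[3],w[0]:w[2]]
    n,l,st,c=cv2.connectedComponentsWithStats(q);i=1+np.argmax(st[1:,4]);rep("white",p,l==i,tag);print(st[i])
```

```text
40.4667 [470.2  99.1 129.2]
top red 400 [566.7 -93.8] [-1.9 25.8]
top purple 190 [ 461.1 -113.8] [  0.3 -81.6]
side red 343 [570.5 -96.9] [ 1.8 29.1]
side purple 148 [ 468.3 -117.7] [  5.4 -75.1]
top white 410 [621.8 -86.3] [-0.2 81.5]
[380 169  24  22 410]
side white 573 [628.7 -91.5] [ 6.  87.4]
[282 244  26  37 573]
```

```bash
python3 -c "
from bench import r
print(r.hand_in())"
```

```text
the job is handed in; nothing more can be done
None
```

All four pots are in the blue rack in the slides' order from the yellow end (white, red, blue, purple), with the lids measured within about 2 mm of their compartment centres, and the job was handed in at about 40 s; no verdict came back.

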